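Show the long LED bulb to the review camera

ROBOT

A 7-joint arm with a two-finger parallel gripper is mounted at the origin on the work surface. World frame = base frame: x ahead of the robot, y to its left, z up, the work surface at z = 0. Lengths are in m, angles in degrees, forces in N, time in s.
With the tool pointing down it reaches from about 0.4 to 0.9 m from the base axis. Payload 5.5 kg.
Tool frame: the origin (TCP) lies between the finger pads; the fingertips stand 8 mm ahead of it and the grasp point (between the pads) lies 11 mm behind it (env.nose_length is the distance from the TCP to the fingertips, in m); z points along the fingers, y is the direction in which the jaws open and shut (so a half turn about z gives the same grasp; the last joint's range is limited). The gripper opens to 92 mm and grips with 3 to 60 N. Pads are 19 mm wide; open, the fingers measure 130 mm over their backs; the gripper's body (75 mm by 190 mm) begins 47 mm behind the grasp point.
Start: joints at [-60.837, 28.699, -24.465, 88.831, 12.651, 65.22, -12.049], TCP at [0.158, 0.63, 0.195] pointing down, gripper open.
Joint ranges: [-164.97, 164.97], [-17.58, 116.51], [-87.97, 89.64], [11.32, 138.91], [-80.73, 260.73], [10.89, 115.49], [-147.41, 147.41]. Speed limits (degrees/s): [147.25, 147.25, 180, 180, 180, 180, 180].

INTERFACE

Orientations are given as [roll, pitch, yaw] about the fixed x, y, z axes, in that order (R = Rz(yaw) Ry(pitch) Rx(roll)).
In Python, from cell import env, vision gives the robot as it stands. The module is installed in compiled form; this text tells all that it offers.
- The arm moves only by the tool servo_tool, never from a script. Its argument "targets" is a list of rows, each a list of 5 numbers: the opening in per cent of the stroke, from 0 (shut) to 100 (fully open), then the shift along the tool's x, y, z each as a share of 150 mm, from -1 to 1, then the turn about the tool's z as a share of pi/2 rad, from -1 to 1. A call has exactly 5 rows; each row shifts and turns the commanded pose from where the row before left it, along the tool's axes as they then stand; what a row does not reach is not made up. A row lasts 1/12 s, in which the tool goes at most 41.7 mm and 7.16 degrees, less where a joint would pass 70% of its speed; a pose out of reach is approached as far as the arm can. A call with a number of a shift or a turn outside -1 to 1 is refused whole. A call with a gripper value outside its range is refused whole. The fingers move at their own pace and stop on an object; the grip force is fixed at half the most. Time passes only in rows, so rows that do not move let the fingers close, or fill a call up. It gives the time, the measured TCP pose, the force and the opening at its end, in the units of the state.
- env.state(): the state, without advancing time (a new reading comes with each control period).
- vision.grab_frame(name): name is "scene" or "top"; returns a dict with "image" (400x640x3 uint8, blue, green, red), "fx", "fy", "cx", "cy" (pixels), "R" (3x3) and "t" (3): a world point X has camera coordinates R X + t. Camera axes: x right, y down, z forward; pixel columns grow to the right and rows downward; lengths in m; the calibration is good to about 2 mm. A picture is of the moment at which its call begins. There is no depth.
- env.sign_off(): hands the job in, once; it reports no verdict.
The state is a dict: "t": time; "q": joint angles; "joint_velocities": joint speeds; "effort": joint torques, N m; "tcp_pos": TCP position; "tcp_rot": TCP orientation; "wrist_force": force on the tool from outside, world axes, zero at the start; "wrist_torque": the same for the moment, N m; "width": finger opening in m.
Only numpy, scipy, OpenCV 4.12 (cv2) and the standard library are available. Lean on these libraries where they do the work, as an engineer would, in place of code of your own. Each camera call takes 0.05 s, during which the arm holds its last target.

TASK

First slide the round white plate along the table, without lifting it, until it lies centred between the four white corner marks in front of the camera. Then take the LED bulb with the long blade out of the cardboard tray and hold it in the air at the camera's focus, with its finned body centred on the lens's line of sight about 15 cm in front of the lens glass (above the middle of the plate), the blade pointing straight into the lens (which looks down a little, so the blade tilts up to meet it) and the bulb not rolled sideways. Finish while still holding it there, still; do not bump the camera, and leave everything else where it is.

Things in the scene. Friction and masses are not known exactly. Their poses are not given: they have to be found in the camera images.
- stand: Fixed stand: a black camera on a column with a round foot (120 dia) and, before it, four flat white corner marks on the table (too thin to feel) outlining a 164 mm square. Origin: on the table at the centre of that square; x axis along the table from there towards the camera, z up. The foot begins 165 from the origin along x. Place and heading vary.
- lens (a point): Middle of the front glass of the camera's lens (barrel 62 dia), about 223 mm above the table. The camera looks down by 0.35 rad (20 degrees) towards the space above the marks.
- focus (a point): The point of sharp focus in the air, on the lens's centre line 155 mm in front of the glass, straight above the centre of the corner marks and 170 mm above the table. Its x axis points at the lens (so it rises by 0.35 rad from level), its y axis is level.
- plate: Loose round white reflector plate lying flat on the table, 140 dia x 12 thick, about 0.3 kg, slides when pushed at its rim. Origin: centre of its underside.
- kit: Fixed open cardboard tray, 250 (x) x 170 (y) x 22 high, walls and floor 4 thick, with one wall across the middle that makes two compartments side by side along x. Origin: centre of its underside.
- lamp_center (a point): Centre of the finned metal body of the loose LED headlamp bulb with the long blade, in either compartment of the tray; about 0.12 kg. Body: block 40 long (x), 34 wide (y), 34 high (z), upright flat sides to grip; this point is half-way up, 21 above the table. x axis from body to blade, z up as it lies. Ahead of it come a round collar 7 long and a flat blade 50 long, 12 wide, 6 thick.
- lamp_tip (a point): Tip of the long blade, 77 in front of the bulb's body centre along the bulb's x axis.
- lamp: The same long-bladed bulb; origin in the middle of the underside of its finned body, 17 below its centre, axes as above.
- lamp_short_center (a point): Bystander: the other LED bulb, in the other compartment; same body, but its blade is only 20 long. Body centre, 17 above the tray floor.
- tin: bystander: flat round metal tin, 84 dia x 36 high; origin under its centre
- polish: bystander: white bottle, 56 dia x 160 high; origin under its centre
- jar: bystander: amber jar with black lid, 60 dia x 60 high; origin under its centre
- driver: bystander: screwdriver with black handle lying on the table; origin under it
- sprayer: bystander: white trigger spray bottle, 72 dia, about 185 high; origin under its centre
- collar: bystander: steel ring, 52 outer dia x 12 high; origin under its centre
- dropper: bystander: small amber bottle, 34 dia x 70 high; origin under its centre
Not all that is in view belongs to the job. Leave any green look-alike of the lamp alone. Several things have the shape of the plate; the one meant has the colours described above.

How it is judged (in metres and radians):
On the way, in this order (a step that is already met when the one before it is completed fails the run):
1. the plate lies between the corner marks, at rest, with the bulb still in the tray (horizontal distance between plate and stand below 0.02 m and linear speed of plate below 0.02 m/s and height (world z) of lamp_center below 0.05 m), for 0.3 s.
2. the long-bladed bulb is lifted clear of the tray by the fingers (height (world z) of lamp_center above 0.08 m and contact force between lamp and the fingers above 1 N), for 0.2 s.
At the end, for the whole second after the job is handed in: The gripper holds the long-bladed bulb still, touching nothing else, its body centre within 20 mm of the focus point, blade towards the lens along its axis within 10 degrees, rolled under 11 degrees; the plate lies flat, centre within 20 mm of the centre of the corner marks (horizontal distance between plate and stand below 0.02 m and height (world z) of plate below 0.005 m and angle between plate's own z axis and vertical below 0.05 rad and distance between lamp_center and focus below 0.02 m and angle between the x axis of lamp_center and the x axis of focus, either way round below 0.175 rad and angle between the y axis of lamp_center and the y axis of focus, either way round below 0.2 rad and x of lamp_tip in the frame of focus above 0.05 m and contact force between lamp and the fingers above 1 N and contact force between lamp and plate below 0.1 N and contact force between lamp and stand below 0.1 N and linear speed of lamp below 0.02 m/s and angular speed of lamp below 0.15 rad/s); the arm keeps its last pose, push and grip.
It fails at once if the plate is lifted off the table (height (world z) of plate above 0.02 m).
It fails at once if the camera or its stand is bumped (over 3 N) (contact force between stand and anything else above 3 N).
It fails at once if the other bulb is moved by more than 30 mm (distance of lamp_short_center from where it was at the start of the episode above 0.03 m).
It fails at once if a bystander is moved by more than 30 mm (distance of any of tin, polish, jar, driver, sprayer, collar, dropper from where it was at the start of the episode above 0.03 m).
It also fails if it takes over 58 s, if anything falls off the work surface, if the arm or the gripper's body presses on something with over 40 N, if the wrist force passes 120 N, or if a joint passes its speed limit or range.

## Working session

There is one attempt and no reset: what is moved stays moved. The work goes in short steps, Python scripts to look and compute and a tool call to move; the robot and the scene stay as the last step left them, time stands still between calls to the robot, and variables do not carry over. Pictures are saved under pics/ and viewed, and the job is handed in when it is done.

Besides the shell and the picture viewer there is one more tool, called after "Request:" as a command line: name --pt "numbers of a row" for each row, then --argument value for the rest. servo_tool: Moves the arm, as the interface text tells. Shift numbers are shares of 150 mm and turn numbers shares of pi/2 rad, none past 1 either way. Its arguments: {"type":"object","properties":{"targets":{"type":"array","items":{"type":"array","items":{"type":"number"}}}},"required":["targets"]}

```bash
mkdir -p pics; python3 - <<'E'
from cell import env, vision
import cv2
print(env.state())
for n in ("scene","top"):
    f=vision.grab_frame(n); cv2.imwrite(f"pics/{n}0.png",f["image"]); print(n,f["fx"],f["cx"],f["cy"],f["R"],f["t"])
E
```

```text
{'t': 0.0, 'q': array([-60.83593995,  28.75447331, -24.45276441,  88.89040762,
        12.64940466,  65.2189776 , -12.05020382]), 'joint_velocities': array([-0.03119679, -0.16274485,  0.02912955,  0.04096737, -0.00902069,
        0.10935272,  0.0766387 ]), 'effort': array([ 5.47288946e-04, -5.66593552e+01, -5.81639886e+00, -2.79111403e+01,
       -6.87689753e-02,  3.08121170e-02,  1.80922902e-04]), 'tcp_pos': array([0.15802558, 0.62972411, 0.19427796]), 'tcp_rot': array([-1.79889284e+02, -5.33707528e-03,  1.65917069e+02]), 'wrist_force': array([ 0.1593643 ,  0.62914154, -0.2656649 ]), 'wrist_torque': array([-0.02748721, -0.02856335,  0.00391086]), 'width': 0.091759529292326}
scene 439.2146654140617 319.14193111270976 205.88413191662352 [[ 0.58165578  0.81342612  0.00380697]
 [ 0.58421502 -0.41448833 -0.69777663]
 [-0.5660118   0.4080899  -0.71630529]] [-0.32572883 -0.15602917  1.6430069 ]
top 491.5911438746079 310.68795762667077 200.29246020168188 [[-0.00259011 -0.99997808 -0.0060934 ]
 [-0.99710359  0.00304574 -0.07599439]
 [ 0.07601128  0.00587892 -0.99708963]] [0.05310477 0.51231421 1.33920008]
```

View pics/scene0.png

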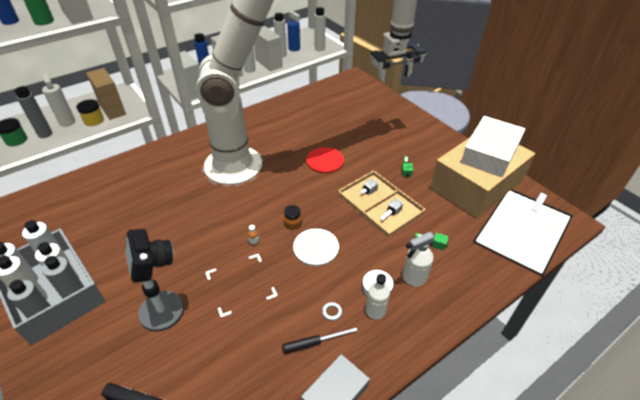

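View pics/top0.png

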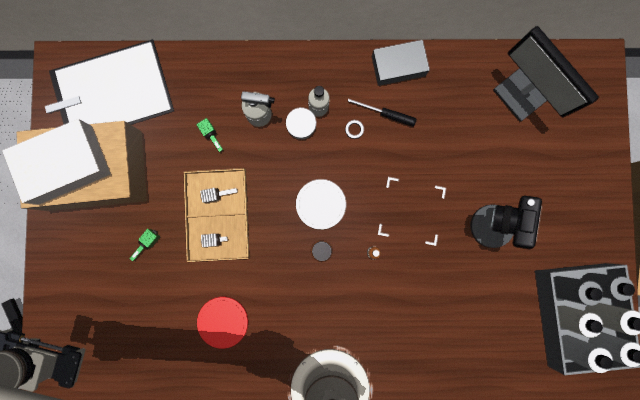

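```bash
cat > h.py <<'E'
import numpy as np, cv2
from cell import env, vision
def ray(f,u,v,z):
    d=f["R"].T@np.array([(u-f["cx"])/f["fx"],(v-f["cy"])/f["fy"],1.]); c=-f["R"].T@f["t"]
    return c+d*(z-c[2])/d[2]
def proj(f,X):
    p=f["R"]@np.array(X)+f["t"]; return np.array([f["fx"]*p[0]/p[2]+f["cx"],f["fy"]*p[1]/p[2]+f["cy"]])
def blobs(f,z,lo=170,amin=15,roi=None,spread=40):
    im=f["image"].astype(int); m=((im.min(2)>lo)&(im.max(2)-im.min(2)<spread)).astype(np.uint8)
    n,l,s,c=cv2.connectedComponentsWithStats(m)
    out=[]
    for i in range(1,n):
        if s[i,4]<amin: continue
        u,v=c[i]
        if roi and not(roi[0]<u<roi[2] and roi[1]<v<roi[3]): continue
        out.append((np.round(c[i],1),s[i].tolist(),np.round(ray(f,u,v,z),4)))
    return out
E
python3 - <<'E'
from h import *
f=vision.grab_frame("top"); g=vision.grab_frame("scene")
for b in blobs(f,0.0,roi=(280,90,460,260)): print("top",b)
for b in blobs(g,0.0,roi=(200,220,400,330)): print("sc",b)
a=cv2.resize(f["image"][160:270,175:255],None,fx=5,fy=5,interpolation=cv2.INTER_CUBIC)
b=cv2.resize(g["image"][165:240,330:430],None,fx=5,fy=5,interpolation=cv2.INTER_CUBIC)
cv2.imwrite("pics/cropt.png",a);cv2.imwrite("pics/crops.png",b)
cv2.imwrite("pics/cropm.png",cv2.resize(f["image"][160:270,290:550],None,fx=3,fy=3,interpolation=cv2.INTER_CUBIC))
E
```

```text
top (array([317.7,  98.2]), [309, 90, 19, 16, 107], array([0.8055, 0.0311, 0.    ]))
top (array([364.5, 105.1]), [348, 99, 34, 13, 52], array([ 0.7849, -0.102 ,  0.    ]))
top (array([300.5, 122.1]), [286, 108, 30, 30, 696], array([0.7366, 0.0802, 0.    ]))
top (array([354.1, 128.8]), [346, 120, 18, 18, 113], array([ 0.7167, -0.0718,  0.    ]))
top (array([390.3, 180.6]), [386, 177, 12, 11, 39], array([ 0.5687, -0.172 ,  0.    ]))
top (array([320.4, 203.9]), [296, 180, 50, 49, 1945], array([0.5036, 0.0245, 0.    ]))
top (array([441.1, 190.3]), [435, 186, 11, 13, 42], array([ 0.5411, -0.3141,  0.    ]))
top (array([381.3, 231.5]), [378, 224, 11, 13, 42], array([ 0.4262, -0.145 ,  0.    ]))
top (array([432.6, 241.2]), [425, 235, 13, 11, 42], array([ 0.3988, -0.2872,  0.    ]))
top (array([375.5, 252.9]), [373, 250, 6, 7, 32], array([ 0.3668, -0.128 ,  0.    ]))
sc (array([251.6, 226.9]), [249, 225, 6, 5, 27], array([ 0.3164, -0.0952,  0.    ]))
sc (array([315.6, 246.2]), [293, 228, 46, 37, 1318], array([0.502 , 0.0279, 0.    ]))
sc (array([255.8, 256.9]), [249, 254, 13, 8, 48], array([ 0.4307, -0.145 ,  0.    ]))
sc (array([209.3, 273.1]), [206, 269, 10, 11, 49], array([ 0.4033, -0.287 ,  0.    ]))
sc (array([377.3, 284.3]), [363, 270, 30, 30, 572], array([0.7212, 0.092 , 0.    ]))
sc (array([272.3, 293.6]), [266, 287, 11, 12, 55], array([ 0.5718, -0.1724,  0.    ]))
sc (array([331.8, 310.4]), [323, 302, 19, 18, 162], array([ 0.7136, -0.0667,  0.    ]))
sc (array([223.1, 312.4]), [218, 307, 14, 10, 58], array([ 0.5453, -0.3137,  0.    ]))
```

View pics/cropt.png

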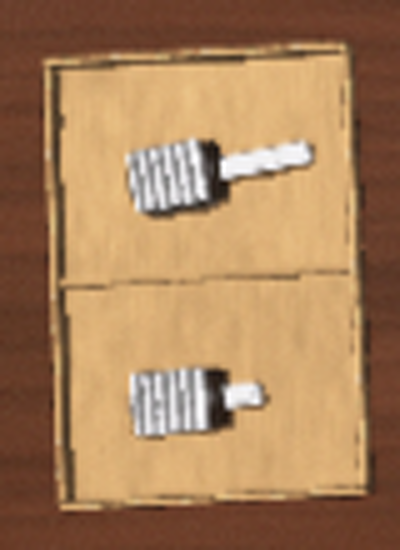

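View pics/crops.png

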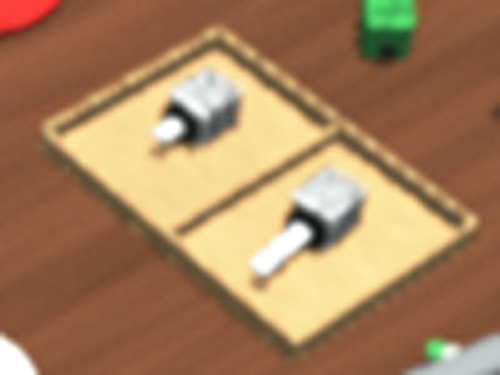

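View pics/cropm.png

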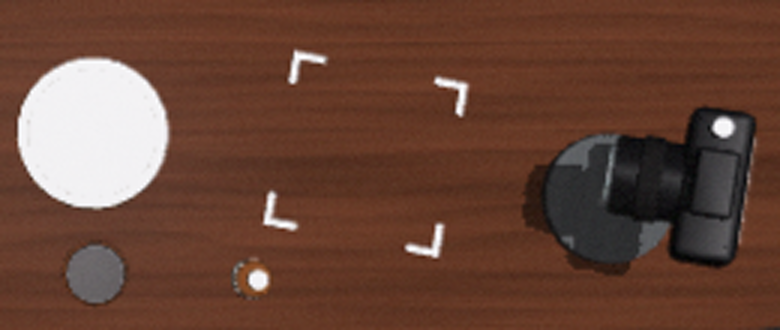

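```bash
python3 - <<'E'
from h import *
f=vision.grab_frame("top"); g=vision.grab_frame("scene")
print("plate",ray(f,320.4,203.9,.012),ray(g,315.6,246.2,.012))
for n,F,roi in(("top",f,(175,160,255,270)),("sc",g,(330,165,430,240))):
    im=F["image"].astype(int)
    hsv=cv2.cvtColor(F["image"],cv2.COLOR_BGR2HSV)
    # tray colour outline
    m=((hsv[...,1]<70)).astype(np.uint8); M=np.zeros_like(m); M[roi[1]:roi[3],roi[0]:roi[2]]=1
    m&=M
    k,l,s,c=cv2.connectedComponentsWithStats(m)
    for i in range(1,k):
        if s[i,4]<15: continue
        w=(l==i).astype(np.uint8); p=cv2.findNonZero(w); r=cv2.minAreaRect(p)
        print(n,c[i],s[i],[np.round(ray(F,*q,.038),3)[:2].tolist() for q in cv2.boxPoints(r)], np.round(ray(F,*c[i],.03),3))
# hand-read points
s=lambda u,v:(175+u/5,160+v/5)
print("lamp rear/front mid top face(z.038)",ray(f,*s(137,180),.038),ray(f,*s(205,174),.038)," tip z.024",ray(f,*s(312,152),.024))
for q in((45,60),(350,44),(368,490),(62,508)): print("tray",ray(f,*s(*q),.022))
print("drop top",ray(f,375.5,252.9,.07),"jar",ray(f,321,251,.06))
E
```

```text
plate [0.5029128  0.02475019 0.012     ] [0.51004565 0.02223529 0.012     ]
top [214.29333333 193.87666667] [200 188  38  15 300] [[0.54, 0.356], [0.559, 0.258], [0.524, 0.25], [0.505, 0.348]] [0.53  0.317 0.03 ]
top [211.29338843 239.59917355] [201 233  27  14 242] [[0.418, 0.352], [0.427, 0.281], [0.393, 0.277], [0.385, 0.348]] [0.405 0.323 0.03 ]
sc [369.57526882 186.16129032] [360 179  19  15 186] [[0.419, 0.267], [0.373, 0.342], [0.422, 0.356], [0.466, 0.282]] [0.413 0.319 0.03 ]
sc [392.49583333 208.075     ] [380 198  24  23 240] [[0.527, 0.249], [0.508, 0.361], [0.559, 0.351], [0.575, 0.241]] [0.537 0.313 0.03 ]
sc [332.53658537 236.46341463] [330 232   8   8  41] [[0.53, 0.062], [0.507, 0.079], [0.52, 0.097], [0.542, 0.08]] [0.521 0.079 0.03 ]
sc [422.42708333 236.40625   ] [411 232  19   8  96] [[0.653, 0.284], [0.685, 0.329], [0.705, 0.309], [0.673, 0.264]] [0.682 0.306 0.03 ]
lamp rear/front mid top face(z.038) [0.52372962 0.34739684 0.038     ] [0.52690461 0.31023326 0.038     ]  tip z.024 [0.54015235 0.25399325 0.024     ]
tray [0.59212421 0.40312784 0.022     ]
tray [0.60049252 0.2337202  0.022     ]
tray [0.35439679 0.22199523 0.022     ]
tray [0.34499292 0.38959829 0.022     ]
drop top [ 0.36892899 -0.11924463  0.07      ] jar [0.37399754 0.0243344  0.06      ]
```

Request:
servo_tool --pt "100 -0.2 -0.18 0 0.079" --pt "100 -0.2 -0.18 0 0.079" --pt "100 -0.2 -0.18 0 0.079" --pt "100 -0.2 -0.18 0 0.079" --pt "100 0 0 0 0"

```text
t: 0.72
tcp_pos: [0.2246, 0.4742, 0.1938]
tcp_rot: [-179.7, 0.4, 136.7]
wrist_force: [0.2, -0.7, -1.1]
width: 0.0918
```

```bash
cat >> h.py <<'E'
def plan(x,y,z,yaw,n,start=None):
    s=env.state(); p=np.array(s["tcp_pos"]); a=s["tcp_rot"][2]
    d=np.array([x,y,z])-p; dy=(yaw-a+180)%360-180
    print("from",np.round(p,4),np.round(a,1),"d",np.round(d,4),round(dy,1),"rows ok" if np.linalg.norm(d)/n<.0417 and abs(dy)/n<7.16 else "TOO FAST")
    for i in range(n):
        A=np.radians(a+dy*i/n); w=d/n
        X=np.array([np.cos(A),np.sin(A),0]);Y=np.array([np.sin(A),-np.cos(A),0])
        print(np.round([X@w/.15,Y@w/.15,-w[2]/.15,-dy/n/90],3).tolist())
E
python3 -c "
from h import *
plan(.5155,.133,.17,85.4,12)"
```

```text
from [0.2246 0.4742 0.1938] 136.7 d [ 0.2909 -0.3412 -0.0238] -51.3 rows ok
[-0.248, -0.027, 0.013, 0.048]
[-0.249, -0.009, 0.013, 0.048]
[-0.249, 0.01, 0.013, 0.048]
[-0.247, 0.028, 0.013, 0.048]
[-0.245, 0.047, 0.013, 0.048]
[-0.24, 0.065, 0.013, 0.048]
[-0.235, 0.083, 0.013, 0.048]
[-0.228, 0.1, 0.013, 0.048]
[-0.22, 0.117, 0.013, 0.048]
[-0.211, 0.133, 0.013, 0.048]
[-0.2, 0.148, 0.013, 0.048]
[-0.189, 0.163, 0.013, 0.048]
```

Request:
servo_tool --pt "100 -0.248 -0.027 0.013 0.048" --pt "100 -0.249 -0.009 0.013 0.048" --pt "100 -0.249 0.01 0.013 0.048" --pt "100 -0.247 0.028 0.013 0.048" --pt "100 -0.245 0.047 0.013 0.048"

```text
t: 1.13
tcp_pos: [0.345, 0.3417, 0.1858]
tcp_rot: [180.0, -0.0, 115.7]
wrist_force: [0.7, 0.7, 0.1]
width: 0.0916
```

Request:
servo_tool --pt "100 -0.24 0.065 0.013 0.048" --pt "100 -0.235 0.083 0.013 0.048" --pt "100 -0.228 0.1 0.013 0.048" --pt "100 -0.22 0.117 0.013 0.048" --pt "100 -0.211 0.133 0.013 0.048"

```text
t: 1.55
tcp_pos: [0.4676, 0.2005, 0.1761]
tcp_rot: [180.0, -0.0, 94.1]
wrist_force: [-0.2, -0.5, 0.5]
width: 0.0921
```

Request:
servo_tool --pt "100 -0.2 0.148 0.013 0.048" --pt "100 -0.189 0.163 0.013 0.048" --pt "100 0 0 0 0" --pt "100 0 0 0 0" --pt "100 0 0 0 0"

```text
t: 1.97
tcp_pos: [0.515, 0.1456, 0.1717]
tcp_rot: [-180.0, -0.0, 85.7]
wrist_force: [-0.5, 1.1, -0.1]
width: 0.0915
```

```bash
python3 - <<'E'
from h import *
plan(.5155,.133,.013,85.4,9)
f=vision.grab_frame("top");g=vision.grab_frame("scene");cv2.imwrite("pics/s1.png",g["image"]);cv2.imwrite("pics/t1.png",f["image"])
E
```

```text
from [0.515  0.1456 0.1717] 85.7 d [ 0.0005 -0.0126 -0.1587] -0.3 rows ok
[-0.009, 0.001, 0.118, 0.0]
[-0.009, 0.001, 0.118, 0.0]
[-0.009, 0.001, 0.118, 0.0]
[-0.009, 0.001, 0.118, 0.0]
[-0.009, 0.001, 0.118, 0.0]
[-0.009, 0.001, 0.118, 0.0]
[-0.009, 0.001, 0.118, 0.0]
[-0.009, 0.001, 0.118, 0.0]
[-0.009, 0.001, 0.118, 0.0]
```

View pics/s1.png

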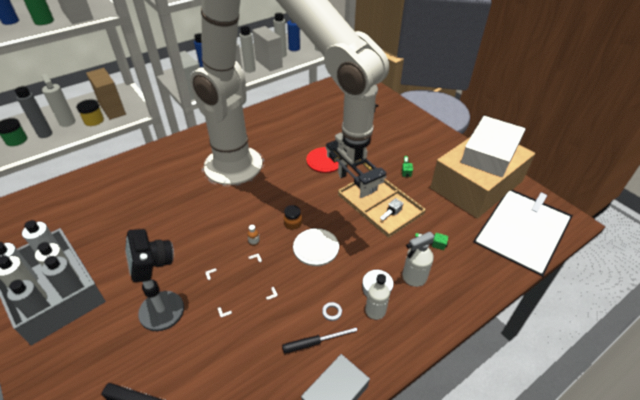

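Request:
servo_tool --pt "100 0 0 0.22 0" --pt "100 0 0 0.22 0" --pt "100 0 0 0.22 0" --pt "100 0 0 0.2 0" --pt "100 0 0 0.1 0"

```text
t: 2.48
tcp_pos: [0.512, 0.1462, 0.0247]
tcp_rot: [-179.7, 0.1, 85.8]
wrist_force: [-0.8, 0.1, -0.2]
width: 0.0915
```

Request:
servo_tool --pt "100 0 0 0.05 0" --pt "100 0 0 0.04 0" --pt "100 0 0 0 0" --pt "100 0 0 0 0" --pt "100 0 0 0 0"

```text
t: 2.9
tcp_pos: [0.5165, 0.1457, 0.0158]
tcp_rot: [179.9, -0.1, 85.7]
wrist_force: [-0.5, -0.1, 1.0]
width: 0.0918
```

```bash
python3 - <<'E'
from h import *
plan(.516,.12,.013,85.4,2)
f=vision.grab_frame("top");g=vision.grab_frame("scene");cv2.imwrite("pics/s2.png",cv2.resize(g["image"][150:330,230:430],None,fx=3,fy=3));cv2.imwrite("pics/t2.png",cv2.resize(f["image"][100:280,200:460],None,fx=3,fy=3))
E
```

```text
from [0.5165 0.1457 0.0158] 85.7 d [-0.0005 -0.0257 -0.0028] -0.3 rows ok
[-0.085, 0.005, 0.009, 0.001]
[-0.085, 0.005, 0.009, 0.001]
```

View pics/s2.png

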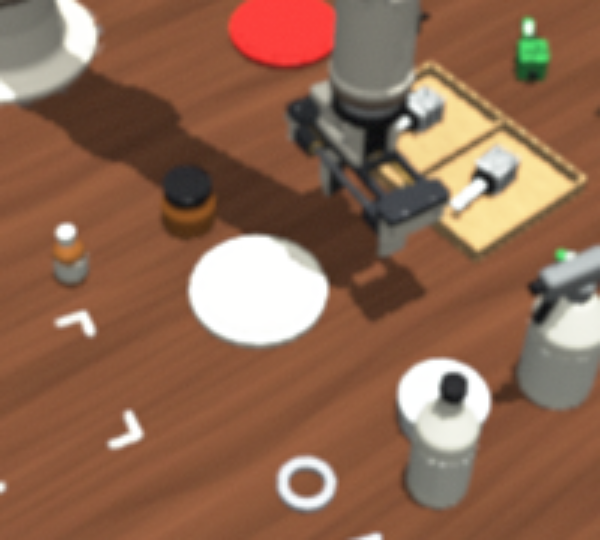

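View pics/t2.png

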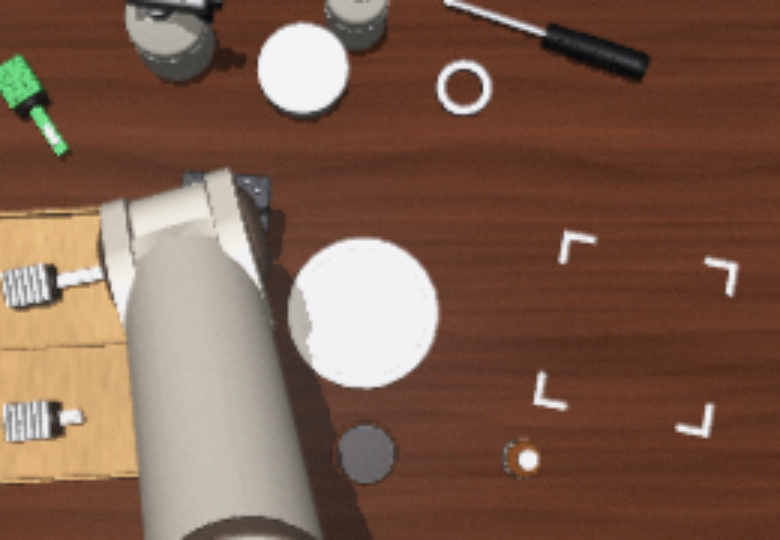

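Request:
servo_tool --pt "100 -0.1 0 0.02 0" --pt "100 -0.14 0 0.01 0" --pt "100 -0.14 -0.002 0 0" --pt "100 -0.12 -0.002 0 0" --pt "100 -0.12 -0.002 0 0"

```text
t: 3.42
tcp_pos: [0.5079, 0.0514, 0.0107]
tcp_rot: [179.9, -0.0, 85.6]
wrist_force: [-0.2, 0.3, 0.2]
width: 0.0917
```

Request:
servo_tool --pt "100 -0.13 -0.002 0 0" --pt "100 -0.14 -0.002 0 0" --pt "100 -0.15 -0.002 0 0" --pt "100 -0.15 -0.002 0 0" --pt "100 -0.15 -0.002 0 0"

```text
t: 3.83
tcp_pos: [0.4983, -0.0563, 0.0108]
tcp_rot: [179.9, -0.0, 85.6]
wrist_force: [0.2, -0.2, -0.1]
width: 0.0918
```

Request:
servo_tool --pt "100 -0.14 -0.002 0 0" --pt "100 -0.13 -0.002 0 0" --pt "100 -0.11 -0.002 0 0" --pt "100 -0.09 0 0 0" --pt "100 -0.06 0 0 0"

```text
t: 4.25
tcp_pos: [0.4911, -0.1366, 0.0108]
tcp_rot: [179.9, 0.0, 85.5]
wrist_force: [-0.7, -0.2, -0.2]
width: 0.0919
```

```bash
python3 - <<'E'
from h import *
plan(.491,-.167,.013,85.4,3)
f=vision.grab_frame("top");g=vision.grab_frame("scene");cv2.imwrite("pics/s3.png",cv2.resize(g["image"][150:330,130:330],None,fx=3,fy=3));cv2.imwrite("pics/t3.png",cv2.resize(f["image"][100:280,260:520],None,fx=3,fy=3))
for F,r in((f,(350,150,460,260)),(g,(200,230,300,330))):
  for b in blobs(F,.012,amin=200,roi=r): print(b)
E
```

```text
from [ 0.4911 -0.1366  0.0108] 85.5 d [-0.0001 -0.0304  0.0022] -0.1 rows ok
[-0.067, 0.005, -0.005, 0.0]
[-0.067, 0.005, -0.005, 0.0]
[-0.067, 0.005, -0.005, 0.0]
(array([408.5, 216.9]), [383, 171, 42, 113, 1549], array([ 0.466 , -0.2191,  0.012 ]))
(array([429.1, 197.2]), [425, 181, 9, 38, 244], array([ 0.5206, -0.277 ,  0.012 ]))
```

View pics/s3.png

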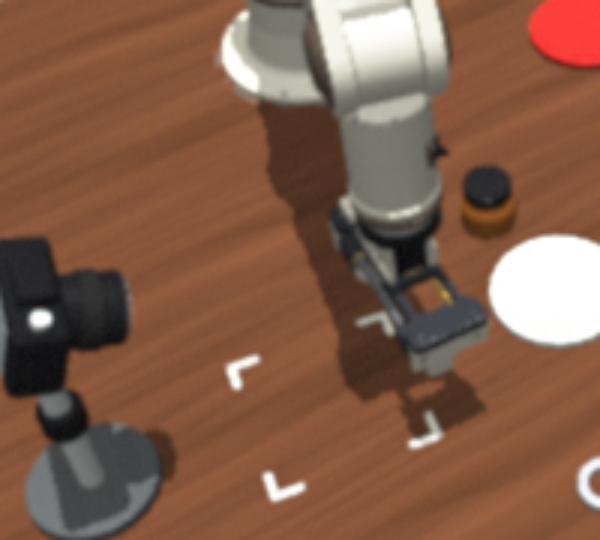

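View pics/t3.png

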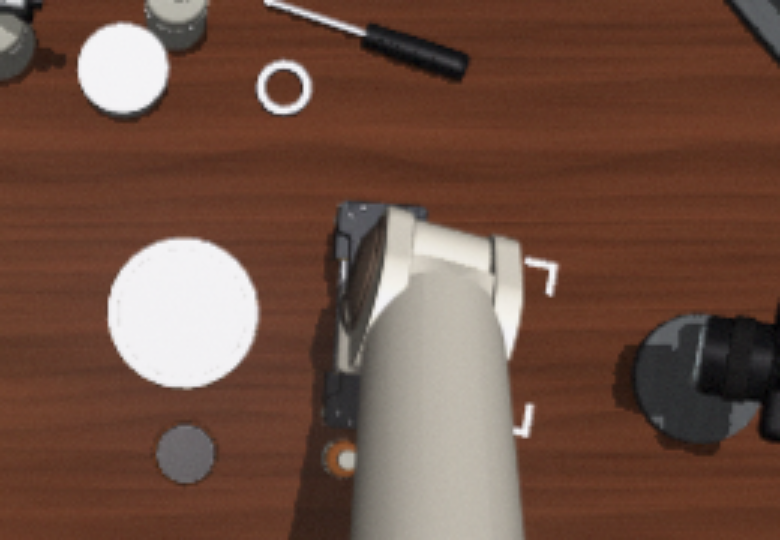

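```bash
python3 - <<'E'
from h import *
print(env.nose_length); s=env.state(); print(s["tcp_pos"],s["tcp_rot"],s["wrist_force"],s["q"],s["width"])
g=vision.grab_frame("scene")
im=cv2.resize(g["image"][180:310,200:330],None,fx=6,fy=6,interpolation=cv2.INTER_CUBIC)
p=np.array(s["tcp_pos"])
for dx in(-.046,0,.046):
  for z,c in((0,(0,0,255)),(.0108,(0,255,0)),(.05,(255,0,0))):
    u,v=proj(g,[p[0]+dx,p[1],z]); cv2.circle(im,(int((u-200)*6+3),int((v-180)*6+3)),4,c,-1)
cv2.imwrite("pics/f3.png",im[:600])
E
```

```text
0.008
[ 0.49105629 -0.1364619   0.01054489] [1.79923208e+02 5.05557710e-02 8.54623200e+01] [-0.41865385 -0.48091624  0.65216234] [  9.06294697  28.29332141   4.14145785 117.0147915   -3.37695773
  34.71771952  10.94738826] 0.09188974511994671
```

View pics/f3.png

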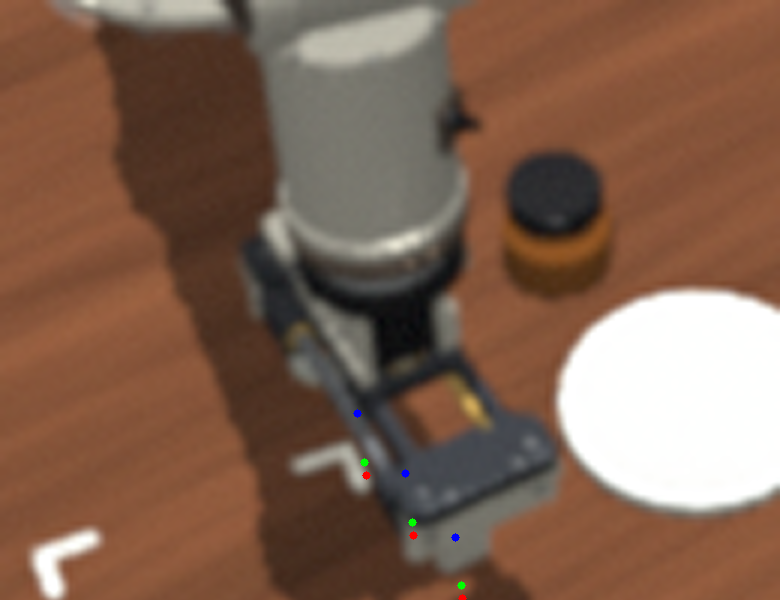

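Request:
servo_tool --pt "100 0 0 0.03 0" --pt "100 0 0 0.03 0" --pt "100 0 0 0.0 0" --pt "100 0 0 0.0 0" --pt "100 0 0 0 0"

```text
t: 4.82
tcp_pos: [0.4907, -0.1337, 0.0007]
tcp_rot: [-180.0, -0.0, 85.7]
wrist_force: [0.3, -0.5, -1.0]
width: 0.0922
```

Request:
servo_tool --pt "100 0 0 0.03 0" --pt "100 0 0 0.03 0" --pt "100 0 0 0.0 0" --pt "100 0 0 0.0 0" --pt "100 0 0 0 0"

```text
t: 5.23
tcp_pos: [0.4907, -0.1344, -0.0082]
tcp_rot: [-180.0, -0.0, 85.6]
wrist_force: [0.5, -0.4, 0.7]
width: 0.0917
```

```bash
python3 - <<'E'
from h import *
s=env.state(); print(s["tcp_pos"],s["tcp_rot"],s["wrist_force"],s["q"],s["width"])
g=vision.grab_frame("scene")
im=cv2.resize(g["image"][180:310,200:330],None,fx=6,fy=6,interpolation=cv2.INTER_CUBIC)
cv2.imwrite("pics/f4.png",im[:600])
E
```

```text
[ 0.4906513  -0.13443107 -0.00823526] [-1.79983145e+02 -1.94709328e-03  8.56345090e+01] [ 0.53795491 -0.36256597  0.70301284] [  9.12985793  30.26643128   3.84590979 117.29019984  -3.59986052
  32.56785595  11.12284103] 0.09172091761414478
```

View pics/f4.png

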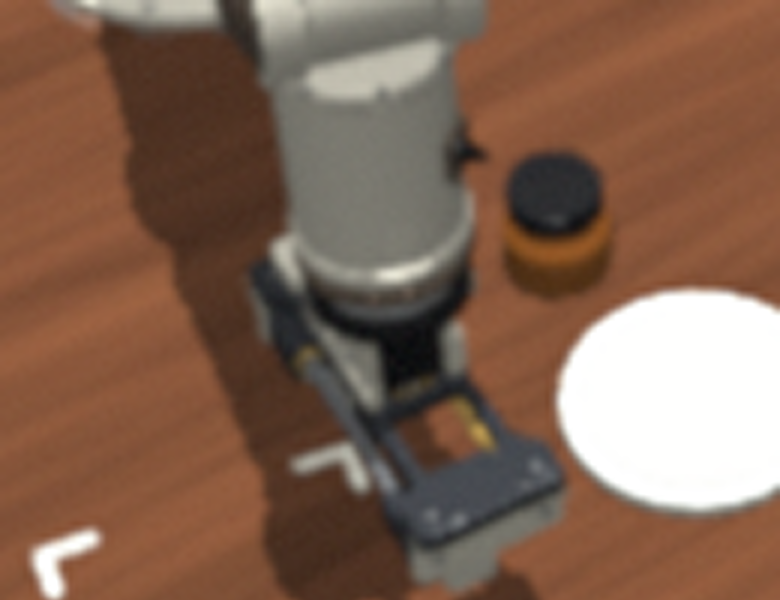

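Request:
servo_tool --pt "100 0 0 0.02 0" --pt "100 0 0 0.02 0" --pt "100 0 0 0.02 0" --pt "100 0 0 0.0 0" --pt "100 0 0 0 0"

```text
t: 5.7
tcp_pos: [0.4904, -0.1344, -0.0174]
tcp_rot: [-180.0, -0.0, 85.6]
wrist_force: [0.2, -0.1, 0.1]
width: 0.0919
```

Request:
servo_tool --pt "100 0 0 0.02 0" --pt "100 0 0 0.0 0" --pt "100 0 0 0.02 0" --pt "100 0 0 0.0 0" --pt "100 0 0 0 0"

```text
t: 6.12
tcp_pos: [0.4906, -0.1344, -0.0233]
tcp_rot: [-180.0, -0.0, 85.6]
wrist_force: [0.3, 0.2, -0.1]
width: 0.0921
```

```bash
python3 - <<'E'
from h import *
s=env.state(); print(s["tcp_pos"],s["tcp_rot"],s["wrist_force"],s["q"],s["width"])
g=vision.grab_frame("scene")
im=cv2.resize(g["image"][180:310,200:330],None,fx=6,fy=6,interpolation=cv2.INTER_CUBIC)
cv2.imwrite("pics/f5.png",im[:600])
E
```

```text
[ 0.49055814 -0.13436498 -0.02329049] [-1.79975130e+02 -3.99680089e-03  8.56392316e+01] [ 0.27348974  0.21131078 -0.141991  ] [  9.29085783  31.8974151    3.64924434 117.4254255   -3.76594135
  30.80895896  11.26601219] 0.09206584255291511
```

View pics/f5.png

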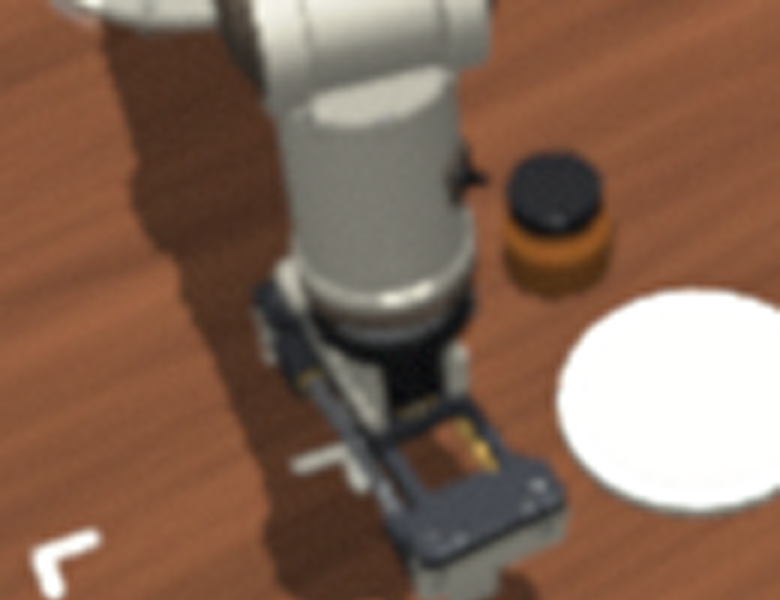

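Request:
servo_tool --pt "100 0 0 0.015 0" --pt "100 0 0 0.015 0" --pt "100 0 0 0.0 0" --pt "100 0 0 0.0 0" --pt "100 0 0 0 0"

```text
t: 6.58
tcp_pos: [0.4907, -0.1344, -0.0277]
tcp_rot: [-180.0, -0.0, 85.6]
wrist_force: [-0.2, -1.3, 0.5]
width: 0.0918
```

Request:
servo_tool --pt "100 0 0 0.015 0" --pt "100 0 0 0.015 0" --pt "100 0 0 0.0 0" --pt "100 0 0 0.0 0" --pt "100 0 0 0 0"

```text
t: 7.0
tcp_pos: [0.4911, -0.1345, -0.0311]
tcp_rot: [180.0, -0.0, 85.6]
wrist_force: [-3.5, 1.0, 12.1]
width: 0.0918
```

```bash
python3 - <<'E'
from h import *
s=env.state(); print(s["tcp_pos"],s["tcp_rot"],s["wrist_force"],s["q"],s["width"])
g=vision.grab_frame("scene")
im=cv2.resize(g["image"][200:310,220:350],None,fx=6,fy=6,interpolation=cv2.INTER_CUBIC)
for dx in(.046,.065):
 for dy in(-.0095,.0095):
   u,v=proj(g,[s["tcp_pos"][0]+dx,s["tcp_pos"][1]+dy,0]); cv2.circle(im,(int((u-220)*6+3),int((v-200)*6+3)),3,(0,0,255),-1)
cv2.imwrite("pics/f6.png",im[:600])
E
```

```text
[ 0.49109589 -0.13450652 -0.03114371] [ 1.79970057e+02 -2.67198437e-03  8.56345463e+01] [-3.50049732  1.03317577 12.11885692] [  9.391065    32.77390894   3.5384187  117.44251115  -3.86129496
  29.86021721  11.35082365] 0.09176576714718503
```

View pics/f6.png

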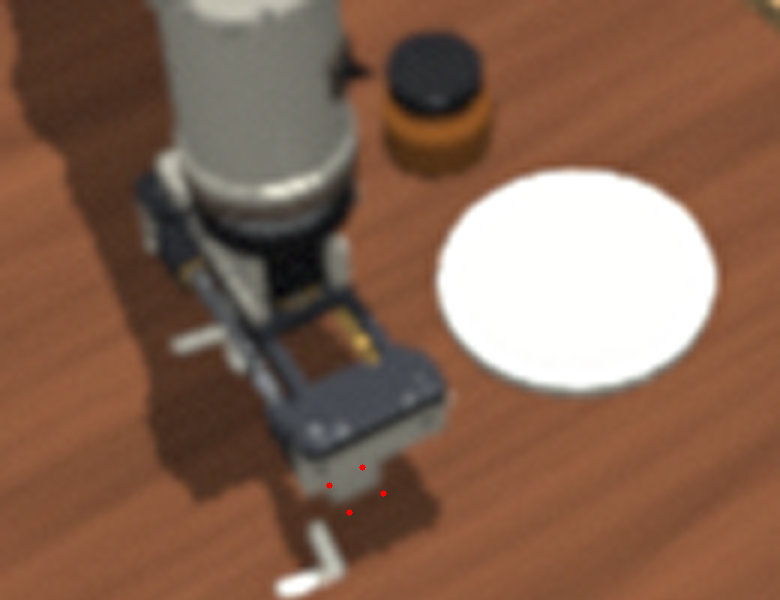

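Request:
servo_tool --pt "100 0 0 -0.15 0" --pt "100 0 0 -0.2 0" --pt "100 0.15 0.0 -0.1 0" --pt "100 0.25 0 0 0" --pt "100 0.25 0 0 0"

```text
t: 7.47
tcp_pos: [0.4996, -0.0377, 0.0369]
tcp_rot: [179.8, 0.0, 85.4]
wrist_force: [0.7, 0.1, -0.6]
width: 0.092
```

Request:
servo_tool --pt "100 0.25 0.002 0 0" --pt "100 0.25 0.002 0 0" --pt "100 0.25 0.002 0 0" --pt "100 0.2 0 0 0" --pt "100 0.15 0 0 0"

```text
t: 7.88
tcp_pos: [0.5114, 0.1313, 0.0354]
tcp_rot: [180.0, -0.1, 85.8]
wrist_force: [0.9, 0.7, 0.2]
width: 0.0916
```

```bash
python3 - <<'E'
from h import *
plan(.5155,.133,-0.026,85.4,4)
f=vision.grab_frame("top");g=vision.grab_frame("scene");cv2.imwrite("pics/s7.png",cv2.resize(g["image"][150:330,230:430],None,fx=3,fy=3));cv2.imwrite("pics/t7.png",cv2.resize(f["image"][100:280,200:460],None,fx=3,fy=3))
E
```

```text
from [0.5114 0.1313 0.0354] 85.8 d [ 0.0041  0.0017 -0.0614] -0.4 rows ok
[0.003, 0.007, 0.102, 0.001]
[0.003, 0.007, 0.102, 0.001]
[0.003, 0.007, 0.102, 0.001]
[0.003, 0.007, 0.102, 0.001]
```

View pics/s7.png

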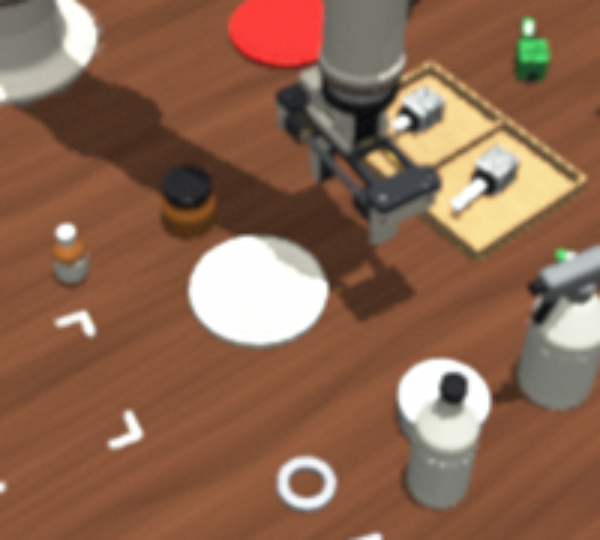

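View pics/t7.png

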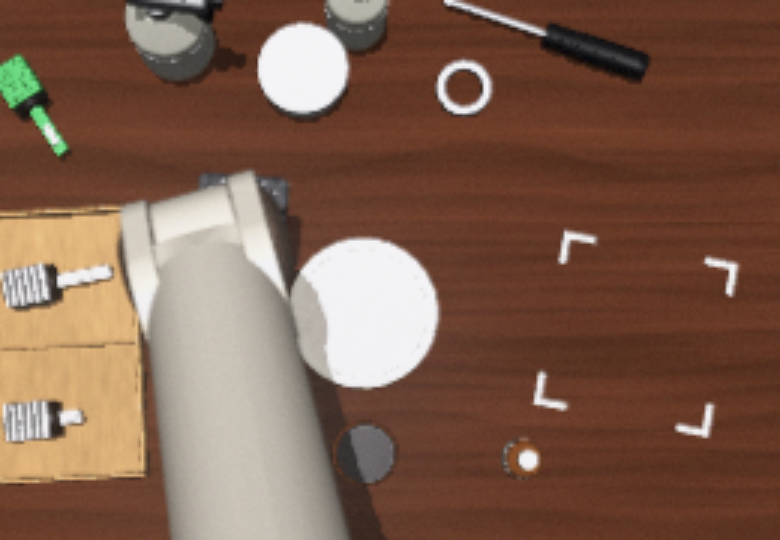

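Request:
servo_tool --pt "100 0.01 0.015 0.14 0" --pt "100 0 0.015 0.14 0" --pt "100 0 0 0.09 0" --pt "100 0 0 0.03 0" --pt "100 0 0 0 0"

```text
t: 8.4
tcp_pos: [0.5148, 0.127, -0.0259]
tcp_rot: [-179.8, 0.1, 85.6]
wrist_force: [-1.3, -0.9, 0.2]
width: 0.0917
```

Request:
servo_tool --pt "100 -0.08 0 0 0" --pt "100 -0.1 0 0 0" --pt "100 -0.1 0 0 0" --pt "100 -0.1 0 0 0" --pt "100 -0.1 0 0 0"

```text
t: 8.82
tcp_pos: [0.5116, 0.0553, -0.0233]
tcp_rot: [179.9, -0.0, 85.6]
wrist_force: [0.4, 1.2, -0.6]
width: 0.0913
```

```bash
python3 - <<'E'
from h import *
plan(.491,-.167,-0.026,85.4,10)
f=vision.grab_frame("top");g=vision.grab_frame("scene");cv2.imwrite("pics/s8.png",cv2.resize(g["image"][150:330,230:430],None,fx=3,fy=3));cv2.imwrite("pics/t8.png",cv2.resize(f["image"][100:280,200:460],None,fx=3,fy=3))
E
```

```text
from [ 0.5116  0.0553 -0.0233] 85.6 d [-0.0206 -0.2223 -0.0027] -0.2 rows ok
[-0.149, -0.002, 0.002, 0.0]
[-0.149, -0.002, 0.002, 0.0]
[-0.149, -0.002, 0.002, 0.0]
[-0.149, -0.002, 0.002, 0.0]
[-0.149, -0.002, 0.002, 0.0]
[-0.149, -0.002, 0.002, 0.0]
[-0.149, -0.002, 0.002, 0.0]
[-0.149, -0.002, 0.002, 0.0]
[-0.149, -0.002, 0.002, 0.0]
[-0.149, -0.002, 0.002, 0.0]
```

View pics/s8.png

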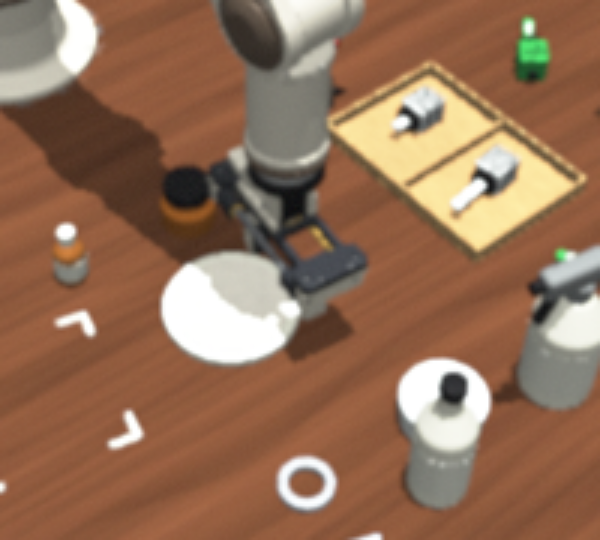

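View pics/t8.png

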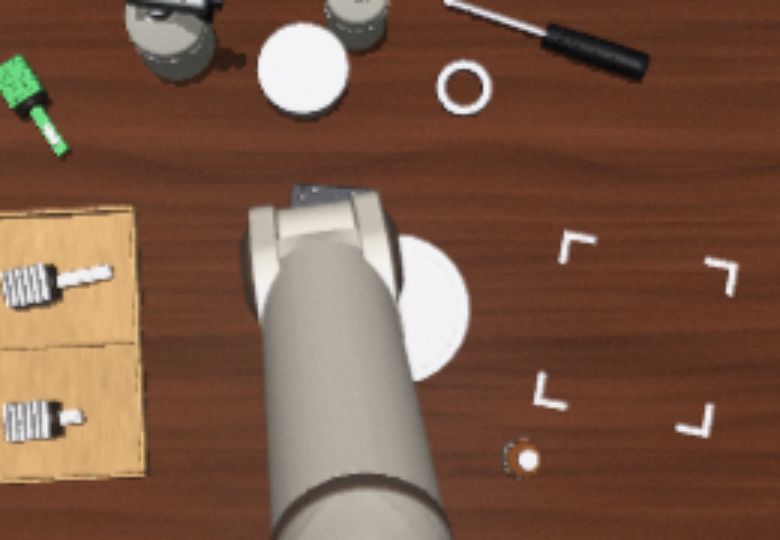

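Request:
servo_tool --pt "100 -0.1 -0.002 0.008 0" --pt "100 -0.1 -0.002 0.004 0" --pt "100 -0.1 -0.002 0.002 0" --pt "100 -0.1 -0.002 0 0" --pt "100 -0.1 -0.002 0 0"

```text
t: 9.33
tcp_pos: [0.5056, -0.0164, -0.0251]
tcp_rot: [179.8, -0.1, 85.7]
wrist_force: [0.4, 3.5, 4.4]
width: 0.0919
```

Request:
servo_tool --pt "100 -0.1 -0.002 0.002 0" --pt "100 -0.1 -0.002 0.002 0" --pt "100 -0.1 -0.002 0 0" --pt "100 -0.1 -0.002 0 0" --pt "100 -0.1 -0.002 0 0"

```text
t: 9.75
tcp_pos: [0.4985, -0.0912, -0.0257]
tcp_rot: [179.8, -0.1, 85.8]
wrist_force: [0.6, 4.5, 5.4]
width: 0.0918
```

Request:
servo_tool --pt "100 -0.09 -0.002 0.002 0" --pt "100 -0.08 -0.002 0 0" --pt "100 -0.07 -0.002 0 0" --pt "100 -0.05 -0.002 0 0" --pt "100 -0.03 -0.002 0 0"

```text
t: 10.17
tcp_pos: [0.4929, -0.1401, -0.0263]
tcp_rot: [179.8, -0.0, 85.7]
wrist_force: [0.5, 5.1, 5.4]
width: 0.0921
```

```bash
python3 - <<'E'
from h import *
plan(.491,-.167,-0.026,85.4,3)
f=vision.grab_frame("top");g=vision.grab_frame("scene");cv2.imwrite("pics/s9.png",cv2.resize(g["image"][170:350,130:330],None,fx=3,fy=3));cv2.imwrite("pics/t9.png",cv2.resize(f["image"][100:280,260:520],None,fx=3,fy=3))
E
```

```text
from [ 0.4929 -0.1401 -0.0263] 85.7 d [-0.0019 -0.0269  0.0003] -0.3 rows ok
[-0.06, 0.0, -0.001, 0.001]
[-0.06, 0.0, -0.001, 0.001]
[-0.06, 0.0, -0.001, 0.001]
```

View pics/s9.png

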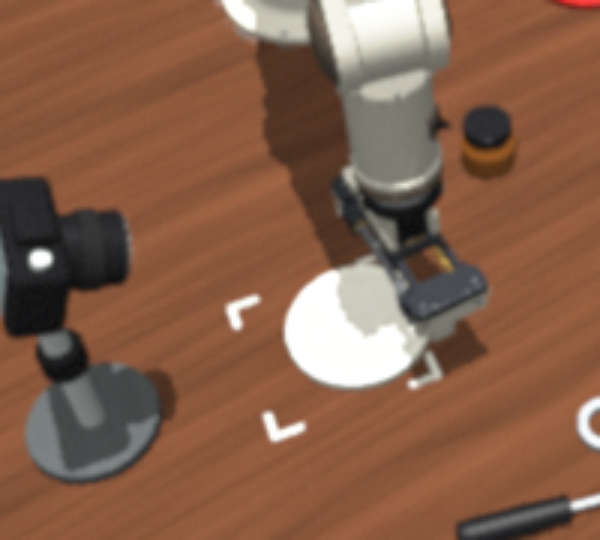

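View pics/t9.png

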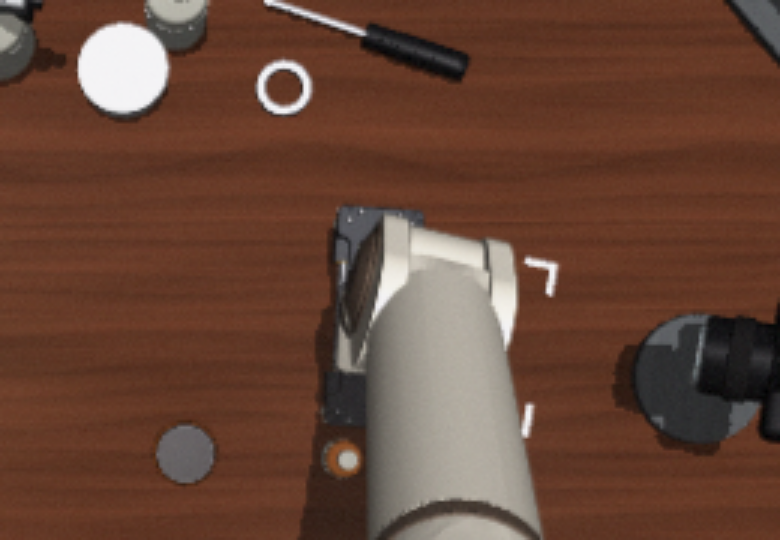

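Request:
servo_tool --pt "100 -0.05 0 0.001 0" --pt "100 -0.045 0 0.001 0" --pt "100 -0.03 -0.002 0 0" --pt "100 -0.01 -0.002 0 0" --pt "100 0 0 0 0"

```text
t: 10.68
tcp_pos: [0.4892, -0.1612, -0.0278]
tcp_rot: [180.0, 0.0, 85.6]
wrist_force: [0.6, 1.2, 2.3]
width: 0.0919
```

Request:
servo_tool --pt "100 0.1 0 0 0" --pt "100 0.2 0 -0.1 0" --pt "100 0.2 0 -0.15 0" --pt "100 0.25 0 -0.1 0" --pt "100 0.25 0 0 0"

```text
t: 11.1
tcp_pos: [0.5021, -0.0116, 0.0269]
tcp_rot: [179.8, 0.1, 85.5]
wrist_force: [1.0, 0.3, -0.4]
width: 0.0918
```

```bash
python3 - <<'E'
from h import *
print(env.state()["tcp_pos"])
f=vision.grab_frame("top");g=vision.grab_frame("scene");cv2.imwrite("pics/s10.png",cv2.resize(g["image"][170:350,130:330],None,fx=3,fy=3));cv2.imwrite("pics/t10.png",cv2.resize(f["image"][100:280,260:520],None,fx=3,fy=3))
for F,r in((f,(350,150,460,260)),(g,(200,230,300,330))):
  for b in blobs(F,.012,amin=20,roi=r): print(b)
E
```

```text
[ 0.5020589  -0.01156992  0.02686351]
(array([390.2, 180.6]), [386, 177, 12, 11, 40], array([ 0.5672, -0.1701,  0.012 ]))
(array([409.1, 210.7]), [384, 186, 51, 50, 1968], array([ 0.4834, -0.2211,  0.012 ]))
(array([441.1, 190.3]), [435, 186, 11, 13, 42], array([ 0.5399, -0.311 ,  0.012 ]))
(array([381.3, 231.5]), [378, 224, 11, 13, 42], array([ 0.426 , -0.1433,  0.012 ]))
(array([432.6, 241.2]), [425, 235, 13, 11, 42], array([ 0.3989, -0.2843,  0.012 ]))
(array([256. , 256.8]), [249, 254, 13, 8, 44], array([ 0.4395, -0.148 ,  0.012 ]))
(array([242.2, 280.5]), [218, 260, 49, 42, 1595], array([ 0.491 , -0.2231,  0.012 ]))
(array([209.3, 273.1]), [206, 269, 10, 11, 45], array([ 0.4123, -0.289 ,  0.012 ]))
(array([272.5, 293.5]), [267, 287, 10, 12, 51], array([ 0.5789, -0.1749,  0.012 ]))
(array([223.1, 312.5]), [218, 308, 14, 9, 55], array([ 0.5532, -0.3156,  0.012 ]))
```

View pics/s10.png

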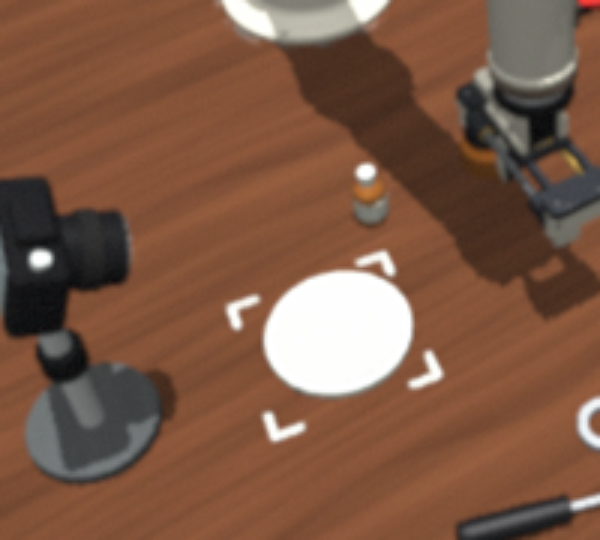

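View pics/t10.png

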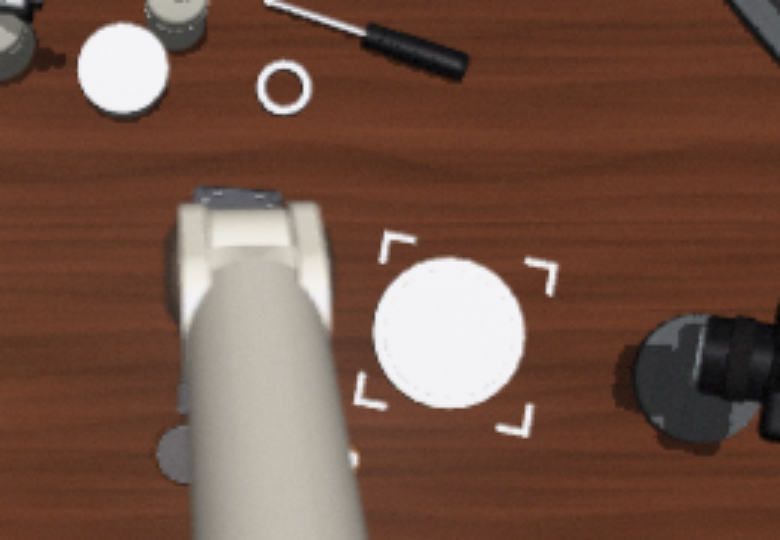

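Request:
servo_tool --pt "37 0.2 0.0 -0.1 0" --pt "37 0.25 0 -0.1 0" --pt "37 0.25 0 -0.1 0" --pt "37 0.2 0 0 0" --pt "37 0.05 0 0 0"

```text
t: 11.62
tcp_pos: [0.5118, 0.1367, 0.0702]
tcp_rot: [179.9, -0.2, 86.0]
wrist_force: [0.1, 1.2, 0.1]
width: 0.0631
```

Request:
servo_tool --pt "37 0 0 0 0" --pt "37 0 0 0 0" --pt "37 0 0 0 0" --pt "37 0 0 0 0" --pt "37 0 0 0 0"

```text
t: 12.03
tcp_pos: [0.5111, 0.1288, 0.0692]
tcp_rot: [-180.0, 0.1, 85.5]
wrist_force: [0.6, 0.2, -0.4]
width: 0.0348
```

```bash
python3 - <<'E'
from h import *
s=env.state();p=s["tcp_pos"];print(p,s["width"])
g=vision.grab_frame("scene")
u0,v0=proj(g,p); u0,v0=int(u0),int(v0); im=cv2.resize(g["image"][v0-60:v0+40,u0-60:u0+60],None,fx=6,fy=6,interpolation=cv2.INTER_CUBIC)
for dx in(-.017,.017):
 for z,c in((p[2]-.008,(0,0,255)),(p[2]+.03,(0,255,0)),(p[2],(255,0,0))):
   u,v=proj(g,[p[0]+dx,p[1],z]); cv2.circle(im,(int((u-u0+60)*6+3),int((v-v0+60)*6+3)),3,c,-1)
cv2.imwrite("pics/f11.png",im)
E
```

```text
[0.51113861 0.12883098 0.06919466] 0.03481985122623906
```

View pics/f11.png

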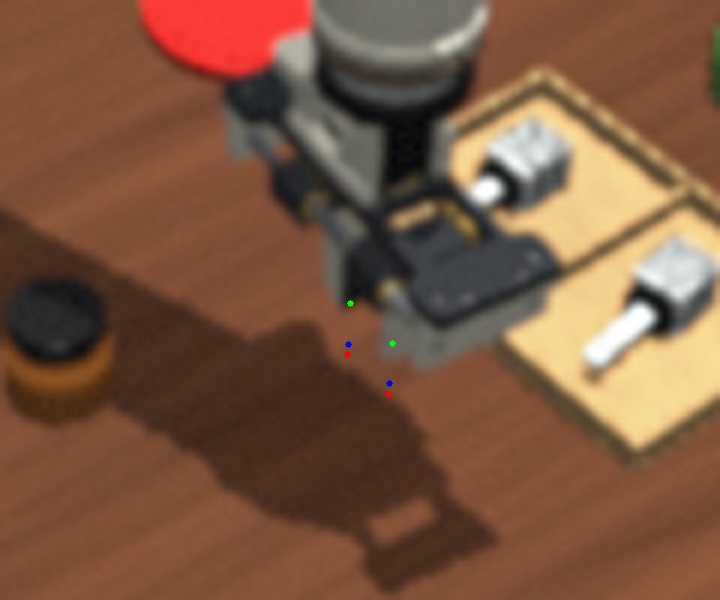

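```bash
python3 -c "
from h import *
plan(.526,.339,.06,101.1,7)"
```

```text
from [0.5112 0.1293 0.0693] 85.5 d [ 0.0148  0.2097 -0.0093] 15.6 rows ok
[0.2, -0.002, 0.009, -0.025]
[0.2, 0.006, 0.009, -0.025]
[0.2, 0.014, 0.009, -0.025]
[0.199, 0.022, 0.009, -0.025]
[0.198, 0.029, 0.009, -0.025]
[0.197, 0.037, 0.009, -0.025]
[0.195, 0.045, 0.009, -0.025]
```

Request:
servo_tool --pt "58 0.2 -0.002 0 -0.025" --pt "58 0.2 0.006 0 -0.025" --pt "58 0.2 0.014 0 -0.025" --pt "58 0.2 0.022 0 -0.025" --pt "58 0.198 0.03 0 -0.025"

```text
t: 12.5
tcp_pos: [0.5217, 0.2815, 0.0696]
tcp_rot: [-180.0, 0.0, 96.9]
wrist_force: [0.2, 0.5, 0.3]
width: 0.0529
```

Request:
servo_tool --pt "58 0.197 0.037 0 -0.025" --pt "58 0.195 0.045 0 -0.025" --pt "58 0 0 0 0" --pt "58 0 0 0 0" --pt "58 0 0 0 0"

```text
t: 12.92
tcp_pos: [0.5255, 0.3395, 0.0691]
tcp_rot: [-180.0, 0.1, 101.3]
wrist_force: [0.7, -1.1, -0.2]
width: 0.0528
```

```bash
cat > look.py <<'E'
from h import *
import sys
# look.py name zoff : crops around fingertip with markers
s=env.state();p=np.array(s["tcp_pos"]);R=np.radians(s["tcp_rot"][2]);w=s["width"]
X=np.array([np.cos(R),np.sin(R),0]);Y=np.array([np.sin(R),-np.cos(R),0])
print(np.round(p,4),np.round(s["tcp_rot"],1),"w",round(w,4),"F",np.round(s["wrist_force"],1))
for n in("scene","top"):
    g=vision.grab_frame(n); tip=p+[0,0,.030]
    u0,v0=[int(q) for q in proj(g,tip)]; x0=min(max(u0-60,0),520);y0=min(max(v0-50,0),300)
    im=cv2.resize(g["image"][y0:y0+100,x0:x0+120],None,fx=6,fy=6,interpolation=cv2.INTER_CUBIC)
    if "m" in sys.argv:
      for a in(-1,1):
       for b in(-.0095,.0095):
        for z in (0,.03):
         u,v=proj(g,tip+a*w/2*Y+b*X+[0,0,z]); cv2.circle(im,(int((u-x0)*6+3),int((v-y0)*6+3)),3,(0,0,255) if z==0 else (0,255,0),-1)
    print(n,"crop",x0,y0)
    cv2.imwrite(f"pics/{sys.argv[1]}_{n}.png",im)
E
python3 look.py l1 m
```

```text
[0.5255 0.3395 0.0691] [-1.800e+02  1.000e-01  1.013e+02] w 0.0528 F [ 0.7 -1.1 -0.2]
scene crop 338 137
top crop 140 143
```

View pics/l1_scene.png

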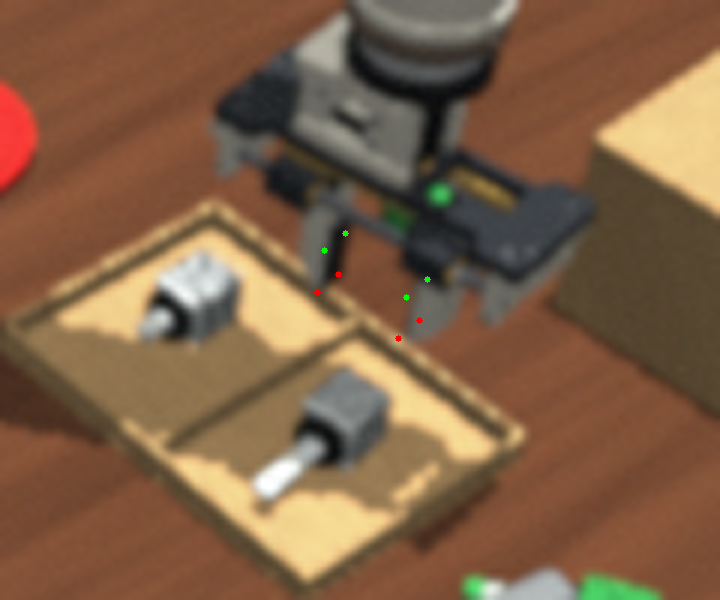

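View pics/l1_top.png

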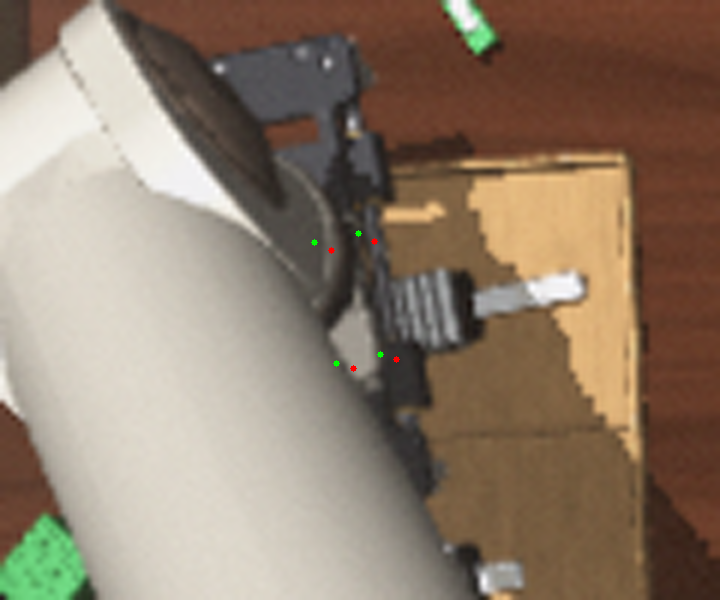

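Request:
servo_tool --pt "58 0 0 0.15 0" --pt "58 0 0 0.15 0" --pt "58 0 0 0.06 0" --pt "58 0 0 0.02 0" --pt "58 0 0 0 0"

```text
t: 13.43
tcp_pos: [0.5251, 0.3396, 0.0119]
tcp_rot: [-179.9, 0.1, 101.3]
wrist_force: [-1.2, -0.1, 0.7]
width: 0.053
```

```bash
python3 look.py l2 m
```

```text
[0.5251 0.3396 0.0119] [-1.799e+02  1.000e-01  1.013e+02] w 0.053 F [-1.2 -0.1  0.7]
scene crop 336 150
top crop 144 145
```

View pics/l2_scene.png

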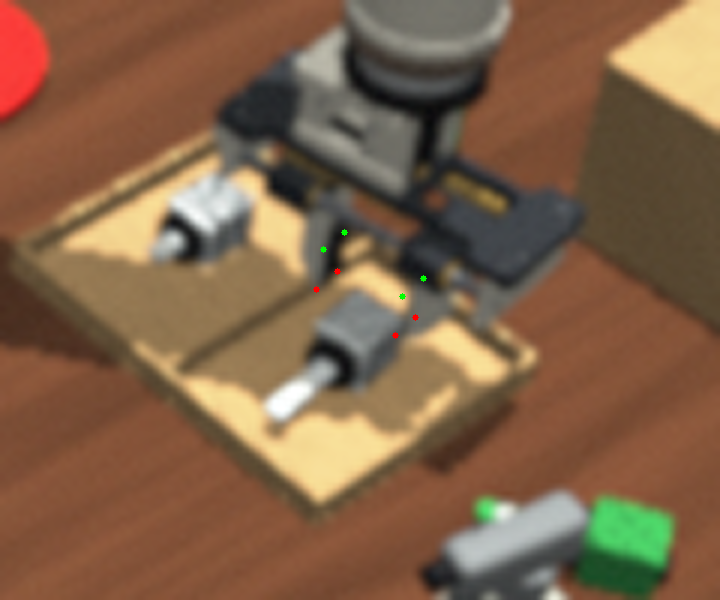

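View pics/l2_top.png

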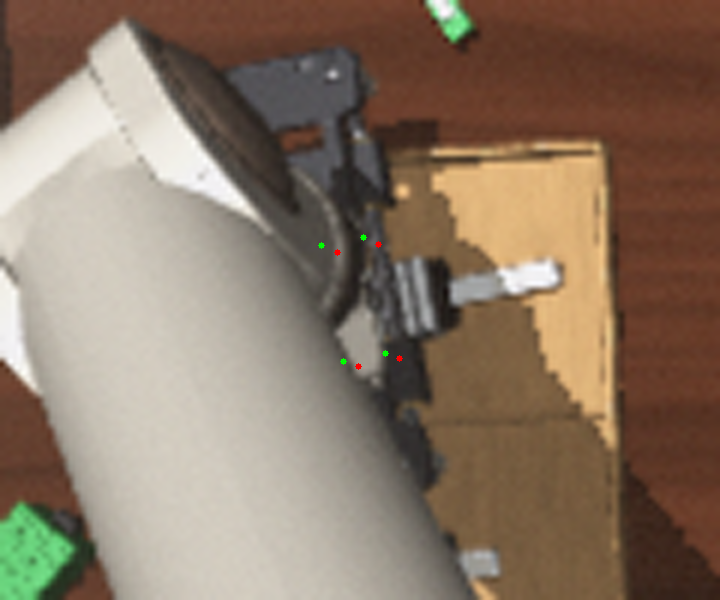

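Request:
servo_tool --pt "58 -0.02 0 0.08 0" --pt "58 0 0 0.08 0" --pt "58 0 0 0.05 0" --pt "58 0 0 0.02 0" --pt "58 0 0 0 0"

```text
t: 13.95
tcp_pos: [0.5248, 0.3373, -0.0235]
tcp_rot: [-179.9, 0.1, 101.4]
wrist_force: [-0.8, 0.4, -0.6]
width: 0.0532
```

```bash
python3 look.py l3 m
```

```text
[ 0.5248  0.3373 -0.0235] [-1.799e+02  1.000e-01  1.014e+02] w 0.0532 F [-0.8  0.4 -0.6]
scene crop 334 157
top crop 148 146
```

View pics/l3_scene.png

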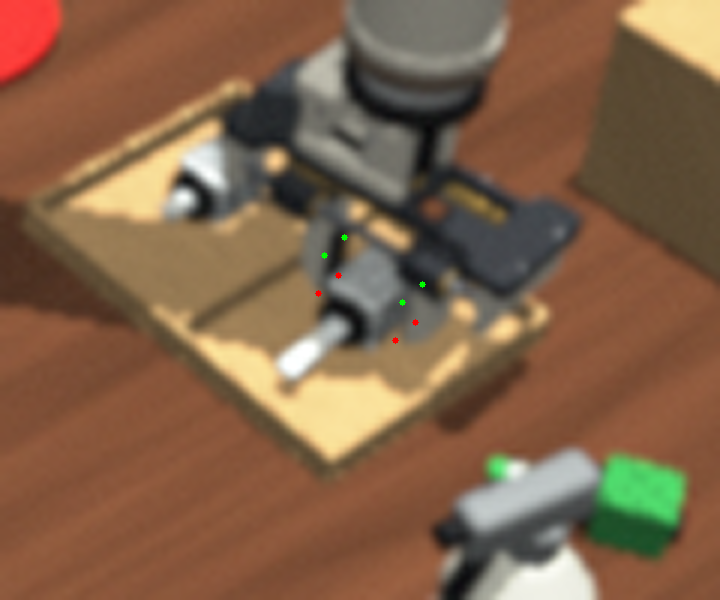

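Request:
servo_tool --pt "10 0 0 0 0" --pt "10 0 0 0 0" --pt "10 0 0 0 0" --pt "10 0 0 0 0" --pt "10 0 0 0 0"

```text
t: 14.47
tcp_pos: [0.5263, 0.3383, -0.0215]
tcp_rot: [180.0, -0.0, 101.4]
wrist_force: [0.2, -0.5, 2.0]
width: 0.0338
```

```bash
python3 look.py l4 m
```

```text
[ 0.5263  0.3383 -0.0215] [180.   -0.  101.4] w 0.0338 F [ 0.2 -0.5  2. ]
scene crop 335 157
top crop 148 145
```

View pics/l4_scene.png

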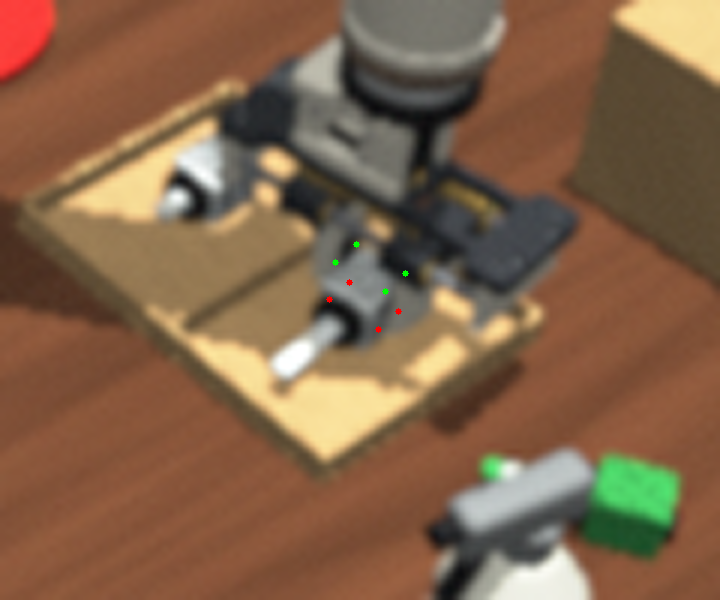

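View pics/l4_top.png

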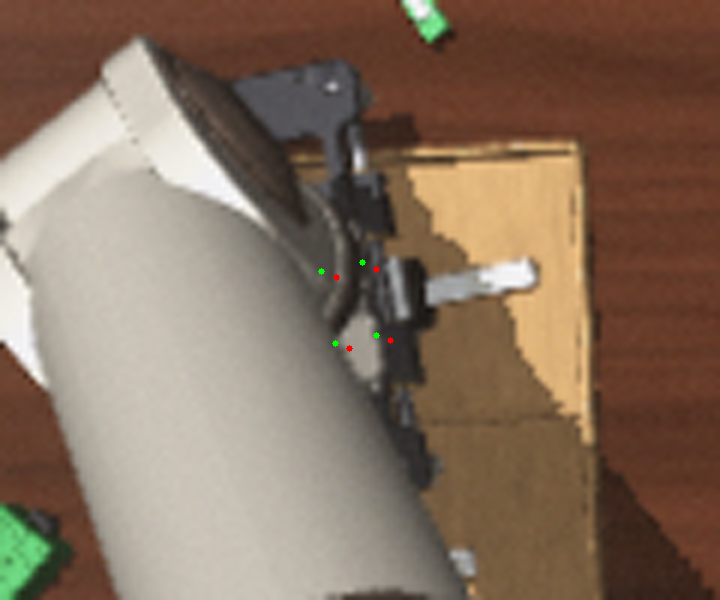

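Request:
servo_tool --pt "10 0 0 -0.05 0" --pt "10 0 0 -0.15 0" --pt "10 0 0 -0.2 0" --pt "10 0 0 -0.2 0" --pt "10 0 0 -0.1 0"

```text
t: 14.98
tcp_pos: [0.5275, 0.3391, 0.087]
tcp_rot: [179.8, -0.1, 101.4]
wrist_force: [0.6, -0.2, -0.4]
width: 0.0337
```

Request:
servo_tool --pt "10 0 0 0 0" --pt "10 0 0 0 0" --pt "10 0 0 0 0" --pt "10 0 0 0 0" --pt "10 0 0 0 0"

```text
t: 15.4
tcp_pos: [0.5248, 0.3372, 0.0813]
tcp_rot: [-179.8, 0.1, 101.4]
wrist_force: [0.6, -0.8, -1.1]
width: 0.0338
```

```bash
python3 look.py l5 m
```

```text
[0.5248 0.3372 0.0813] [-1.798e+02  1.000e-01  1.014e+02] w 0.0338 F [ 0.6 -0.8 -1.1]
scene crop 338 134
top crop 139 143
```

View pics/l5_scene.png

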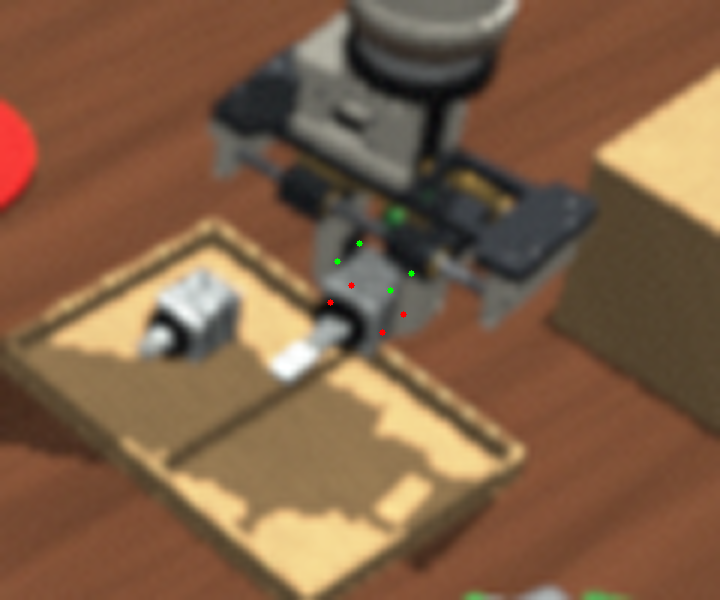

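View pics/l5_top.png

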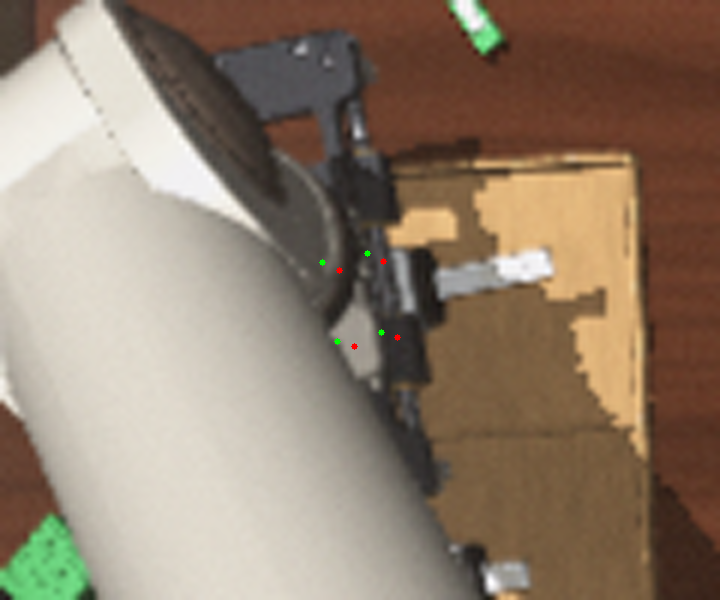

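```bash
python3 - <<'E'
from h import *
f=vision.grab_frame("top");g=vision.grab_frame("scene")
s=env.state();p=s["tcp_pos"]
print("top tip",ray(f,231,186.8,.128)); print("scene",ray(g,383.3,195.6,.122), ray(g,384.5,196.8,.122))
L=np.array([.193,-.981,0])
for o in(.065,.067,.069,.071): print(o, np.array(p)+o*L)
E
```

```text
top tip [0.53934303 0.25421973 0.128     ]
scene [0.5405359  0.25656599 0.122     ] [0.54664986 0.25607331 0.122     ]
0.065 [0.53818253 0.27400628 0.08231135]
0.067 [0.53856853 0.27204428 0.08231135]
0.069 [0.53895453 0.27008228 0.08231135]
0.071 [0.53934053 0.26812028 0.08231135]
```

```bash
python3 -c "
from h import *
plan(.526,.2565,.012,92.7,5)"
```

```text
from [0.5256 0.3378 0.0823] 101.4 d [ 0.0004 -0.0813 -0.0703] -8.7 rows ok
[-0.106, -0.021, 0.094, 0.019]
[-0.107, -0.018, 0.094, 0.019]
[-0.107, -0.014, 0.094, 0.019]
[-0.108, -0.011, 0.094, 0.019]
[-0.108, -0.008, 0.094, 0.019]
```

Request:
servo_tool --pt "10 -0.106 -0.021 0.09 0.019" --pt "10 -0.107 -0.018 0.09 0.019" --pt "10 -0.107 -0.014 0.09 0.019" --pt "10 -0.108 -0.011 0.09 0.019" --pt "10 -0.108 -0.008 0.06 0.019"

```text
t: 16.02
tcp_pos: [0.5257, 0.2558, 0.0187]
tcp_rot: [-179.9, 0.0, 92.8]
wrist_force: [0.3, -0.1, -1.6]
width: 0.0338
```

Request:
servo_tool --pt "10 0 0 0 0" --pt "10 0 0 0 0" --pt "10 0 0 0 0" --pt "10 0 0 0 0" --pt "10 0 0 0 0"

```text
t: 16.43
tcp_pos: [0.5269, 0.2587, 0.0209]
tcp_rot: [179.9, -0.1, 92.9]
wrist_force: [0.0, 0.3, -0.7]
width: 0.0337
```

```bash
python3 look.py l6
```

```text
[0.5269 0.2587 0.0209] [ 1.799e+02 -1.000e-01  9.290e+01] w 0.0337 F [ 0.   0.3 -0.7]
scene crop 318 158
top crop 174 144
```

View pics/l6_scene.png

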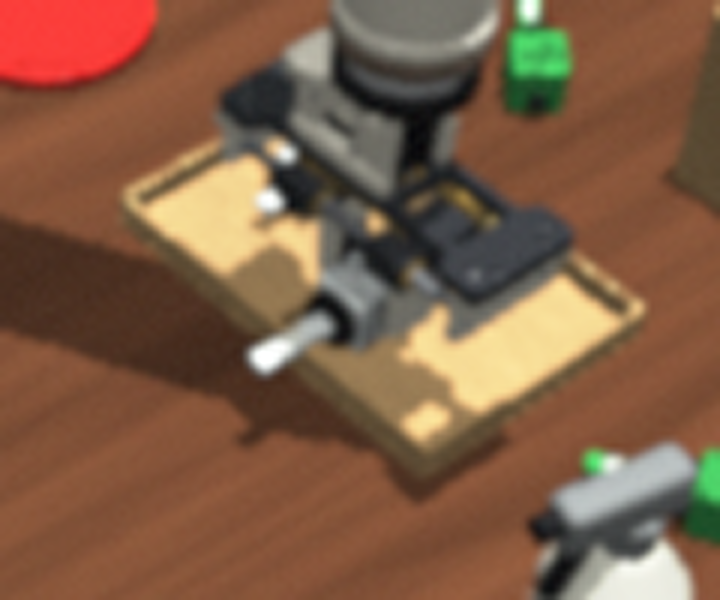

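View pics/l6_top.png

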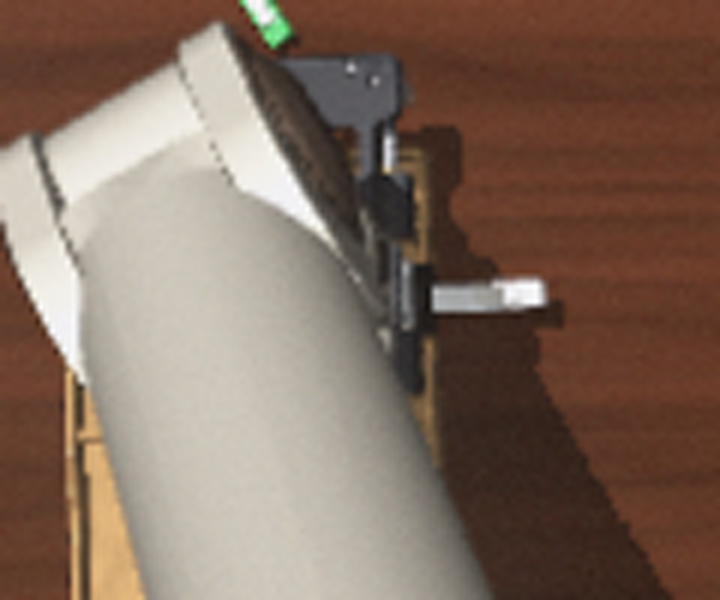

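```bash
python3 - <<'E'
from h import *
f=vision.grab_frame("top");p=env.state()["tcp_pos"];print(p)
h=.021+p[2]+.0215
print("h",h)
print("wall out",ray(f,174+432/6,144+300/6,.022)," body front",ray(f,174+412/6,144+290/6,h+.017),"tip",ray(f,174+546/6,144+292/6,h+.003))
E
```

```text
[0.52659044 0.25776365 0.02051813]
h 0.06301813038548662
wall out [0.53027454 0.23042188 0.022     ]  body front [0.52953573 0.23127309 0.08001813] tip [0.52975372 0.17351742 0.06601813]
```

Request:
servo_tool --pt "10 -0.02 0 0.04 0" --pt "10 0 0 0.05 0" --pt "10 0 0 0.03 0" --pt "10 0 0 0 0" --pt "10 0 0 0 0"

```text
t: 17.0
tcp_pos: [0.526, 0.2535, 0.0012]
tcp_rot: [-179.9, 0.0, 92.8]
wrist_force: [-0.2, -0.3, -1.4]
width: 0.0336
```

Request:
servo_tool --pt "10 0 0 0.015 0" --pt "10 0 0 0 0" --pt "10 0 0 0.01 0" --pt "10 0 0 0 0" --pt "10 0 0 0 0"

```text
t: 17.42
tcp_pos: [0.5266, 0.2539, -0.0016]
tcp_rot: [180.0, -0.0, 92.8]
wrist_force: [-0.8, 0.6, -0.9]
width: 0.0341
```

Request:
servo_tool --pt "10 0 0 0.015 0" --pt "10 0 0 0 0" --pt "10 0 0 0 0" --pt "10 0 0 0 0" --pt "10 0 0 0 0"

```text
t: 17.83
tcp_pos: [0.5271, 0.2541, -0.0035]
tcp_rot: [180.0, -0.0, 92.8]
wrist_force: [0.4, 0.1, 1.5]
width: 0.034
```

Request:
servo_tool --pt "10 0 0 0.015 0" --pt "10 0 0 0 0" --pt "10 0 0 0 0" --pt "10 0 0 0 0" --pt "10 0 0 0 0"

```text
t: 18.25
tcp_pos: [0.5271, 0.255, -0.0048]
tcp_rot: [179.9, -0.1, 92.9]
wrist_force: [-1.9, 1.2, 9.9]
width: 0.0338
```

```bash
python3 look.py l7
```

```text
[ 0.5271  0.255  -0.0048] [ 1.799e+02 -1.000e-01  9.290e+01] w 0.0338 F [-1.9  1.2  9.9]
scene crop 316 164
top crop 176 145
```

View pics/l7_scene.png

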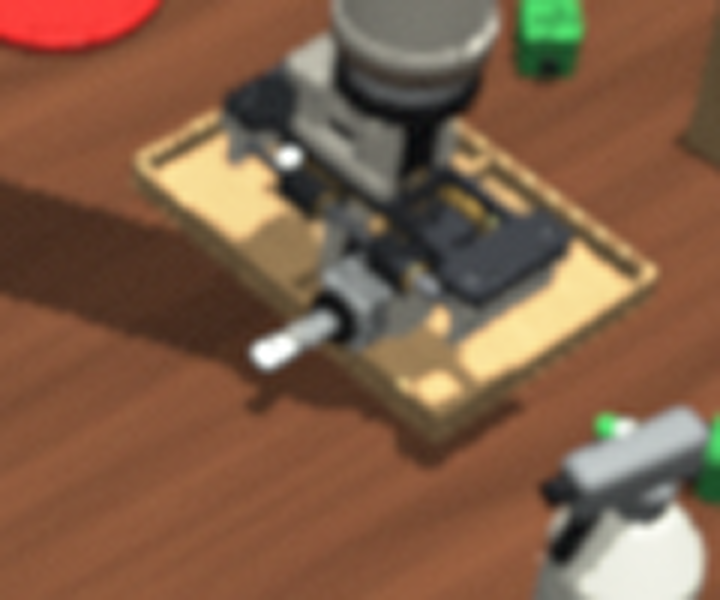

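Request:
servo_tool --pt "10 0 0 0.015 0" --pt "10 0 0 0 0" --pt "10 0 0 0 0" --pt "10 0 0 0.01 0" --pt "10 0 0 0 0"

```text
t: 18.77
tcp_pos: [0.527, 0.2565, -0.0077]
tcp_rot: [179.9, -0.2, 92.9]
wrist_force: [-4.8, 2.3, 15.1]
width: 0.0335
```

Request:
servo_tool --pt "10 0 0 0.015 0" --pt "10 0 0 0 0" --pt "10 0 0 0 0" --pt "10 0 0 0 0" --pt "10 0 0 0 0"

```text
t: 19.18
tcp_pos: [0.527, 0.2574, -0.0098]
tcp_rot: [179.9, -0.2, 92.9]
wrist_force: [-4.6, 3.2, 16.2]
width: 0.0338
```

```bash
python3 look.py l8
```

```text
[ 0.527   0.2574 -0.0098] [179.9  -0.2  92.9] w 0.0338 F [-4.6  3.2 16.2]
scene crop 317 165
top crop 176 145
```

View pics/l8_scene.png

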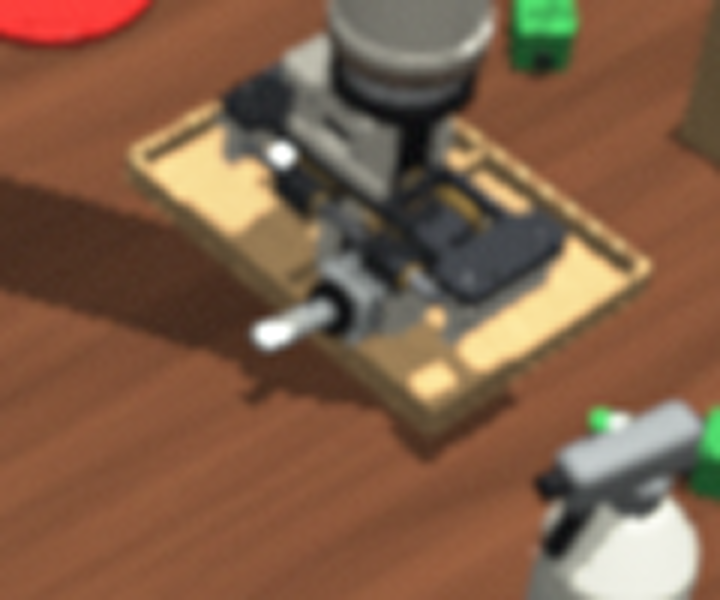

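```bash
cat > tilt.py <<'E'
from h import *
import sys
# tilt.py u v : tip pixel in scene -> point in lamp's vertical plane
s=env.state();p=np.array(s["tcp_pos"]);a=np.radians(s["tcp_rot"][2]+180)
L=np.array([np.cos(a),np.sin(a),0]);N=np.array([-L[1],L[0],0])
g=vision.grab_frame("scene")
for i in range(1,len(sys.argv),2):
    u,v=float(sys.argv[i]),float(sys.argv[i+1])
    d=g["R"].T@np.array([(u-g["cx"])/g["fx"],(v-g["cy"])/g["fy"],1.]);c=-g["R"].T@g["t"]
    for off in (0,.004):
        t=((p+off*np.array([1,0,0])-c)@N)/(d@N);X=c+t*d
        print(np.round(X,4),"ahead of tcp",round((X-p)@L,4),"z rel grasp",round(X[2]-p[2]-.049,4))
E
python3 tilt.py 360.2 220.5 374 217
python3 - <<'E'
import cv2
im=cv2.imread("pics/l8_scene.png");cv2.imwrite("pics/l8z.png",cv2.resize(im[220:380,220:420],None,fx=3,fy=3,interpolation=cv2.INTER_CUBIC))
E
```

```text
[0.531  0.1791 0.0487] ahead of tcp 0.0784 z rel grasp 0.0096
[0.5352 0.1751 0.0551] ahead of tcp 0.0826 z rel grasp 0.0159
[0.5278 0.242  0.0228] ahead of tcp 0.0154 z rel grasp -0.0163
[0.532  0.2376 0.0293] ahead of tcp 0.0201 z rel grasp -0.0099
```

View pics/l8z.png

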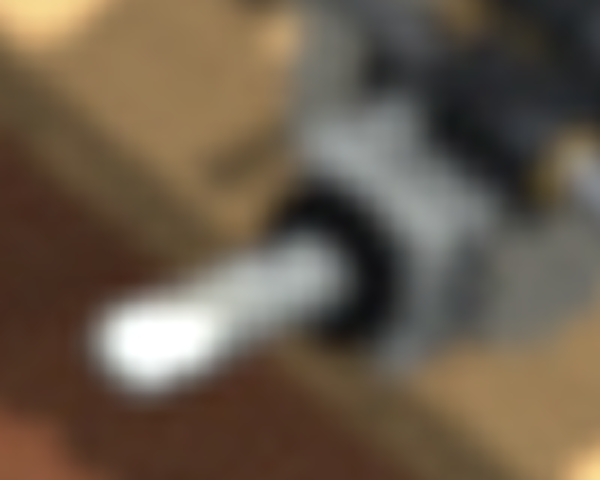

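```bash
python3 - <<'E'
from h import *
g=vision.grab_frame("scene")
def pt(p,yaw,u,v,off):
    p=np.array(p);a=np.radians(yaw+180);L=np.array([np.cos(a),np.sin(a),0]);N=np.array([-L[1],L[0],0])
    d=g["R"].T@np.array([(u-g["cx"])/g["fx"],(v-g["cy"])/g["fy"],1.]);c=-g["R"].T@g["t"]
    X=c+((p+[off,0,0]-c)@N)/(d@N)*d
    return round((X-p)@L*1e3,1),round((X[2]-p[2]-.049)*1e3,1)
for off in(0,.003,.006):
    print(off,"level",pt([.5266,.2578,.0205],92.9,318+252/6,158+364/6,off),pt([.5266,.2578,.0205],92.9,318+328/6,158+318/6,off),
     "now",pt([.527,.2574,-.0098],92.9,359.8,220.8,off),pt([.527,.2574,-.0098],92.9,371.4,216.4,off))
E
python3 - <<'E'
import cv2
im=cv2.imread("pics/l6_scene.png");cv2.imwrite("pics/l6z.png",cv2.resize(im[240:400,220:420],None,fx=3,fy=3,interpolation=cv2.INTER_CUBIC))
E
```

```text
0 level (np.float64(80.1), np.float64(-11.8)) (np.float64(25.7), np.float64(-12.3)) now (np.float64(79.9), np.float64(9.2)) (np.float64(28.4), np.float64(-4.9))
0.003 level (np.float64(83.2), np.float64(-7.1)) (np.float64(29.1), np.float64(-7.7)) now (np.float64(83.1), np.float64(13.9)) (np.float64(31.8), np.float64(-0.1))
0.006 level (np.float64(86.4), np.float64(-2.4)) (np.float64(32.5), np.float64(-3.0)) now (np.float64(86.3), np.float64(18.6)) (np.float64(35.2), np.float64(4.7))
```

View pics/l6z.png

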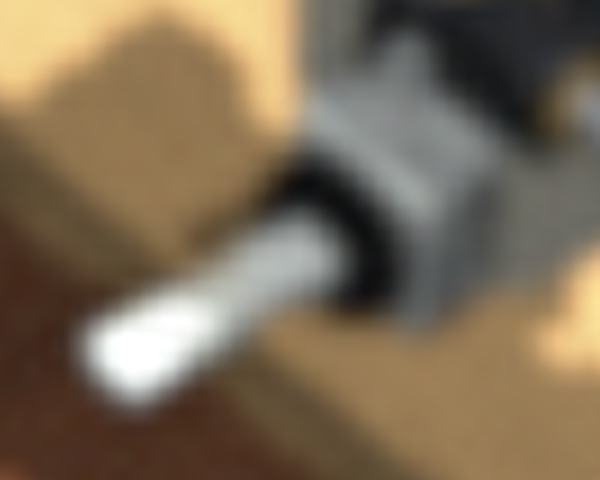

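Request:
servo_tool --pt "10 0 0 0.01 0" --pt "10 0 0 0 0" --pt "10 0 0 0.01 0" --pt "10 0 0 0 0" --pt "10 0 0 0 0"

```text
t: 19.8
tcp_pos: [0.527, 0.2582, -0.0126]
tcp_rot: [179.9, -0.3, 93.0]
wrist_force: [-4.9, 4.8, 16.7]
width: 0.0336
```

```bash
python3 look.py l9; python3 - <<'E'
import cv2
im=cv2.imread("pics/l9_scene.png");cv2.imwrite("pics/l9z.png",cv2.resize(im[220:380,220:420],None,fx=3,fy=3,interpolation=cv2.INTER_CUBIC))
E
```

```text
[ 0.527   0.2582 -0.0126] [179.9  -0.3  93. ] w 0.0336 F [-4.9  4.8 16.7]
scene crop 317 165
top crop 176 145
```

View pics/l9z.png

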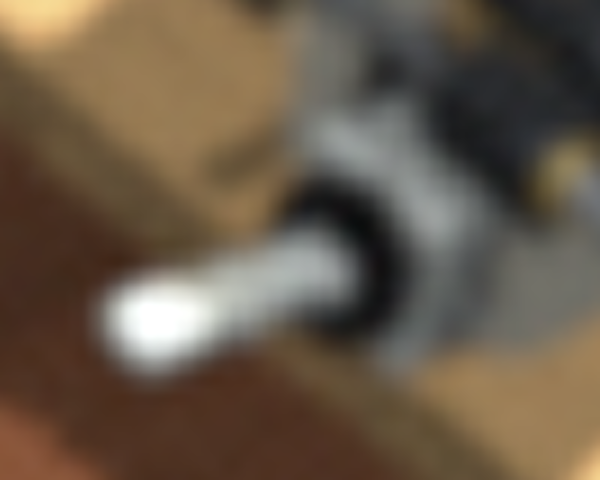

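```bash
sed -i 's/for off in (0,.004)/for off in (.003,)/' tilt.py; python3 tilt.py 360.2 219.7 372.3 216.2
```

```text
[0.5342 0.1757 0.0575] ahead of tcp 0.0827 z rel grasp 0.0211
[0.5314 0.23   0.0373] ahead of tcp 0.0285 z rel grasp 0.0009
```

Request:
servo_tool --pt "10 0 0 -0.05 0" --pt "10 0 0 -0.15 0" --pt "10 0 0 -0.2 0" --pt "10 0 0 -0.2 0" --pt "10 0 0 -0.2 0"

```text
t: 20.37
tcp_pos: [0.5258, 0.2529, 0.1054]
tcp_rot: [-179.9, 0.1, 92.8]
wrist_force: [0.7, 0.6, -0.8]
width: 0.0337
```

Request:
servo_tool --pt "10 0 0 -0.1 0" --pt "10 0 0 0 0" --pt "10 0 0 0 0" --pt "10 0 0 0 0" --pt "10 0 0 0 0"

```text
t: 20.78
tcp_pos: [0.5251, 0.2529, 0.1178]
tcp_rot: [-179.8, 0.1, 92.8]
wrist_force: [0.5, -0.2, -1.5]
width: 0.0339
```

```bash
python3 look.py l10; python3 - <<'E'
from h import *
plan(.487,-.18,.125,79.0,14)
E
```

```text
[0.5251 0.2529 0.1178] [-1.798e+02  1.000e-01  9.280e+01] w 0.0339 F [ 0.5 -0.2 -1.5]
scene crop 319 137
top crop 170 141
from [0.5254 0.2531 0.118 ] 92.8 d [-0.0384 -0.4331  0.007 ] -13.8 rows ok
[-0.205, -0.029, -0.003, 0.011]
[-0.206, -0.025, -0.003, 0.011]
[-0.206, -0.021, -0.003, 0.011]
[-0.206, -0.018, -0.003, 0.011]
[-0.207, -0.014, -0.003, 0.011]
[-0.207, -0.011, -0.003, 0.011]
[-0.207, -0.007, -0.003, 0.011]
[-0.207, -0.004, -0.003, 0.011]
[-0.207, -0.0, -0.003, 0.011]
[-0.207, 0.004, -0.003, 0.011]
[-0.207, 0.007, -0.003, 0.011]
[-0.207, 0.011, -0.003, 0.011]
[-0.207, 0.014, -0.003, 0.011]
[-0.206, 0.018, -0.003, 0.011]
```

View pics/l10_scene.png

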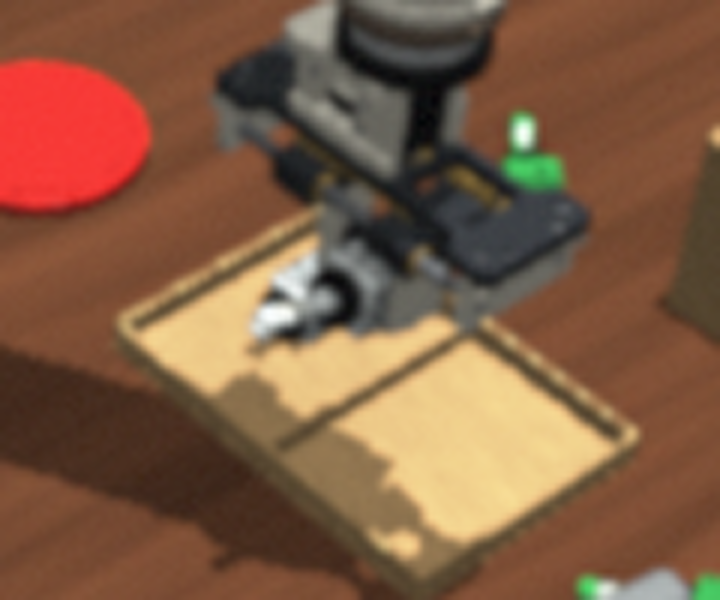

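Request:
servo_tool --pt "10 -0.12 -0.015 -0.003 0.006" --pt "10 -0.2 -0.025 -0.003 0.011" --pt "10 -0.2 -0.021 -0.003 0.011" --pt "10 -0.2 -0.018 -0.003 0.011" --pt "10 -0.2 -0.014 -0.003 0.011"

```text
t: 21.3
tcp_pos: [0.5143, 0.1135, 0.1213]
tcp_rot: [-179.9, 0.0, 88.3]
wrist_force: [-0.1, -0.4, -1.1]
width: 0.0338
```

Request:
servo_tool --pt "10 -0.2 -0.011 -0.003 0.011" --pt "10 -0.2 -0.007 -0.003 0.011" --pt "10 -0.2 -0.004 -0.003 0.011" --pt "10 -0.2 0 -0.003 0.011" --pt "10 -0.2 0.004 -0.003 0.011"

```text
t: 21.72
tcp_pos: [0.5019, -0.036, 0.1238]
tcp_rot: [-179.9, 0.0, 83.3]
wrist_force: [0.6, -0.1, -2.4]
width: 0.0336
```

Request:
servo_tool --pt "10 -0.2 0.007 -0.003 0.011" --pt "10 -0.2 0.011 -0.003 0.011" --pt "10 -0.16 0.014 -0.003 0.011" --pt "10 -0.1 0.018 -0.003 0.011" --pt "10 0 0 0 0"

```text
t: 22.13
tcp_pos: [0.496, -0.1379, 0.1259]
tcp_rot: [-180.0, 0.1, 79.0]
wrist_force: [-0.3, -1.0, -0.8]
width: 0.0337
```

```bash
python3 look.py l11; python3 - <<'E'
from h import *
plan(.4867,-.2209,.1247,79.0,4)
E
```

```text
[ 0.496  -0.1379  0.1259] [-1.8e+02  1.0e-01  7.9e+01] w 0.0337 F [-0.3 -1.  -0.8]
scene crop 204 186
top crop 326 152
from [ 0.4966 -0.1332  0.1257] 79.4 d [-0.0099 -0.0877 -0.001 ] -0.4 rows ok
[-0.147, 0.011, 0.002, 0.001]
[-0.147, 0.011, 0.002, 0.001]
[-0.147, 0.011, 0.002, 0.001]
[-0.147, 0.011, 0.002, 0.001]
```

View pics/l11_scene.png

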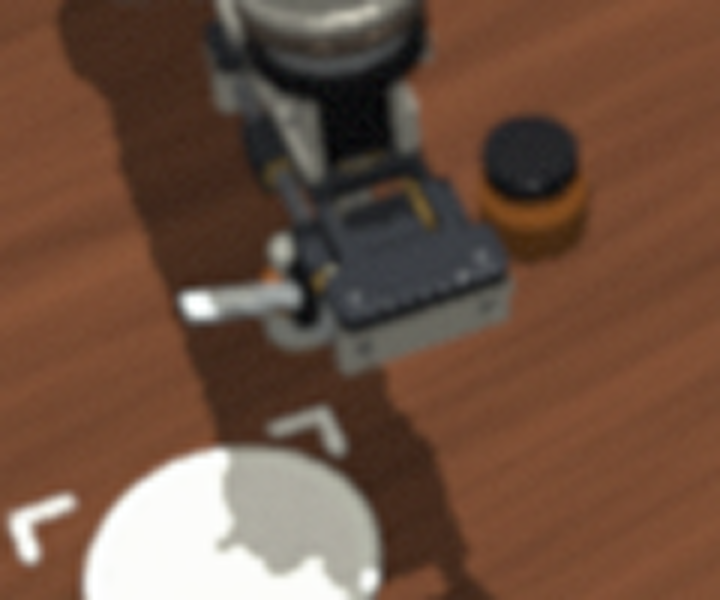

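View pics/l11_top.png

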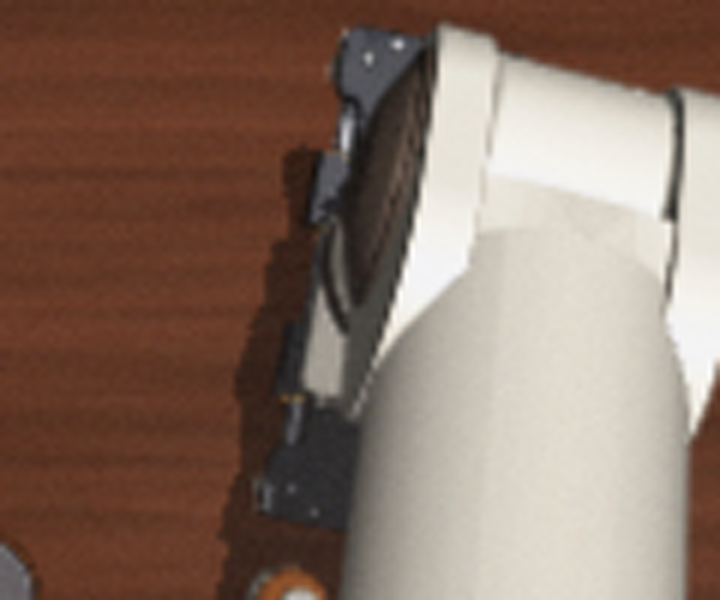

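```bash
python3 - <<'E'
from h import *
for n in("scene","top"): cv2.imwrite(f"pics/full12_{n}.png",vision.grab_frame(n)["image"])
print(env.state()["q"])
E
```

```text
[  5.57382828  18.05057753   7.4445817  112.81765101  -3.10035016
  49.36545744   4.22359917]
```

View pics/full12_scene.png

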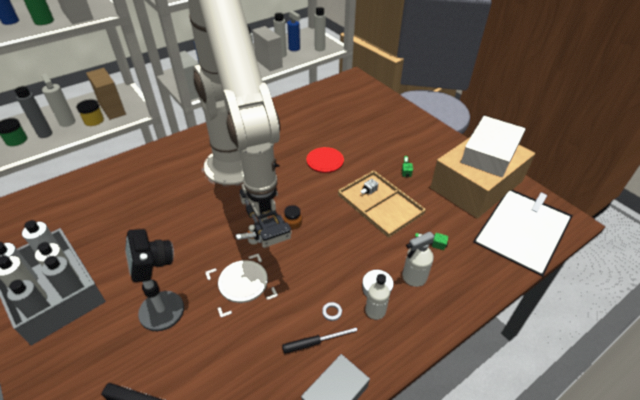

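View pics/full12_top.png

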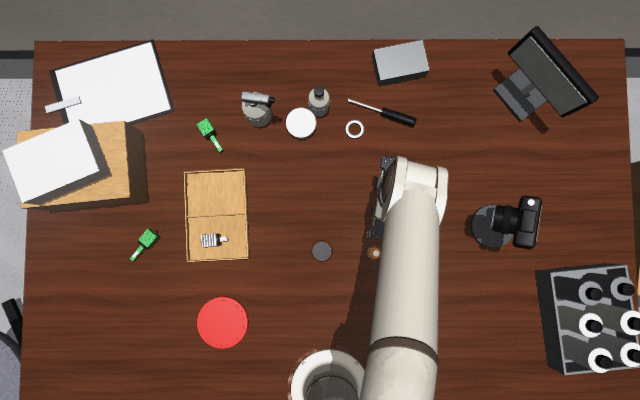

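Request:
servo_tool --pt "10 -0.06 0.0 0 0" --pt "10 -0.1 0.01 0 0.003" --pt "10 -0.08 0.01 0 0" --pt "10 -0.04 0.01 0 0" --pt "10 0 0 0 0"

```text
t: 22.75
tcp_pos: [0.4935, -0.1766, 0.1262]
tcp_rot: [180.0, 0.0, 79.1]
wrist_force: [-0.1, -0.1, -1.4]
width: 0.0338
```

Request:
servo_tool --pt "10 0 0 0 0" --pt "10 0 0 0 0" --pt "10 0 0 0 0" --pt "10 0 0 0 0" --pt "10 0 0 0 0"

```text
t: 23.17
tcp_pos: [0.4937, -0.1747, 0.1261]
tcp_rot: [-180.0, -0.0, 79.2]
wrist_force: [0.4, 0.2, -2.8]
width: 0.0339
```

```bash
python3 look.py l13; python3 - <<'E'
from h import *
plan(.4867,-.2209,.1247,79.0,4)
im=cv2.imread("pics/l13_scene.png");cv2.imwrite("pics/l13z.png",cv2.resize(im[200:400,120:420],None,fx=2.5,fy=2.5,interpolation=cv2.INTER_CUBIC))
E
```

```text
[ 0.4937 -0.1747  0.1261] [-180.    -0.    79.2] w 0.0339 F [ 0.4  0.2 -2.8]
scene crop 192 191
top crop 341 153
from [ 0.4937 -0.175   0.1262] 79.2 d [-0.007  -0.0459 -0.0015] -0.2 rows ok
[-0.077, 0.003, 0.002, 0.001]
[-0.077, 0.003, 0.002, 0.001]
[-0.077, 0.003, 0.002, 0.001]
[-0.077, 0.003, 0.002, 0.001]
```

View pics/l13_scene.png

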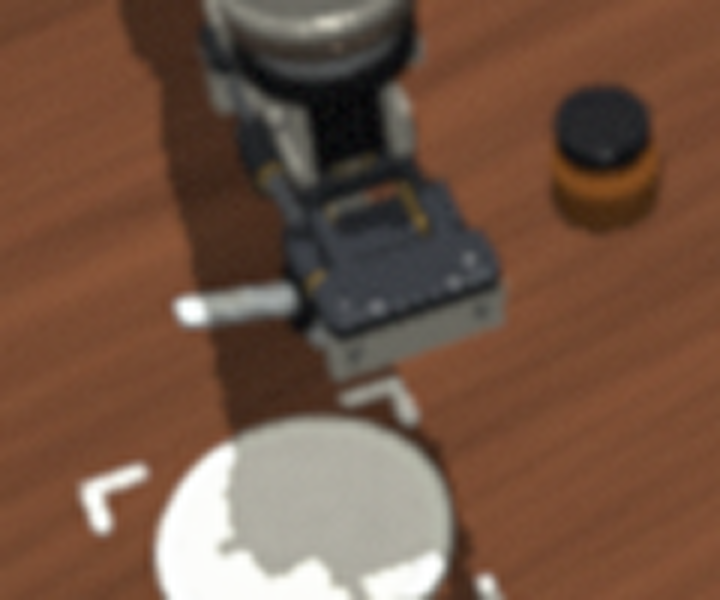

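View pics/l13z.png

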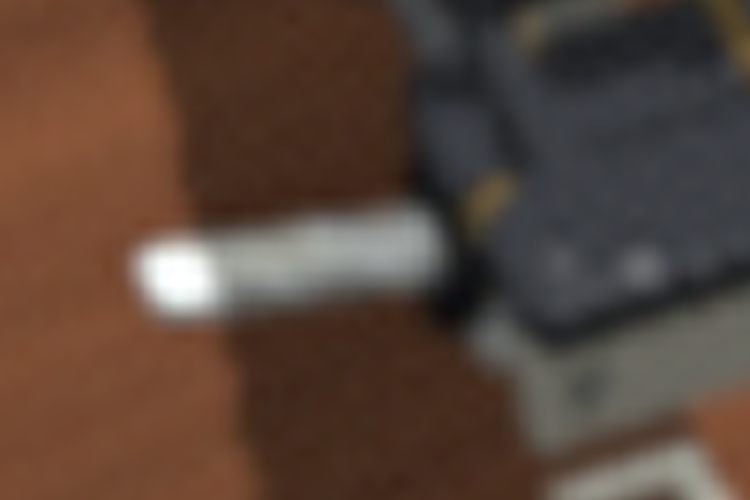

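```bash
python3 tilt.py 221.3 243 241 240.9 ; sed -i 's/(.003,)/(0,.003,.006)/' tilt.py; python3 tilt.py 221.3 243 241 240.9
python3 - <<'E'
from h import *
g=vision.grab_frame("scene");f=vision.grab_frame("top")
# lens glass centre: look where it should be
for c in ((.4855,-.2295),): 
  X=np.array([c[0]-.19*.1457,c[1]-.982*.1457,.223]); print("lens expected",X,proj(g,X),proj(f,X))
cv2.imwrite("pics/cam.png",np.hstack([cv2.resize(g["image"][215:315,110:210],None,fx=4,fy=4,interpolation=cv2.INTER_CUBIC),cv2.resize(f["image"][170:270,455:555],None,fx=4,fy=4,interpolation=cv2.INTER_CUBIC)]))
E
```

```text
[ 0.4816 -0.2538  0.1938] ahead of tcp 0.0797 z rel grasp 0.0186
[ 0.4911 -0.2042  0.1769] ahead of tcp 0.0292 z rel grasp 0.0017
[ 0.4788 -0.2529  0.1903] ahead of tcp 0.0793 z rel grasp 0.0152
[ 0.4816 -0.2538  0.1937] ahead of tcp 0.0796 z rel grasp 0.0186
[ 0.4844 -0.2546  0.1971] ahead of tcp 0.0799 z rel grasp 0.022
[ 0.4883 -0.2031  0.1734] ahead of tcp 0.0286 z rel grasp -0.0018
[ 0.4911 -0.2042  0.1769] ahead of tcp 0.0291 z rel grasp 0.0017
[ 0.4939 -0.2052  0.1803] ahead of tcp 0.0295 z rel grasp 0.0052
lens expected [ 0.457817  -0.3725774  0.223    ] [170.98081273 251.05495547] [491.64859991 216.43353906]
```

View pics/cam.png

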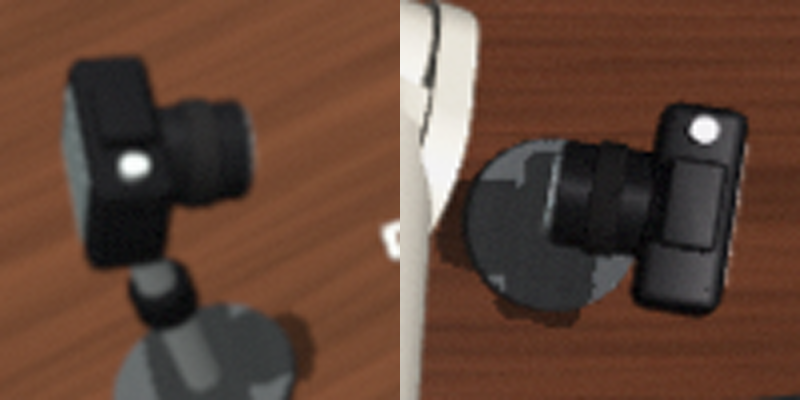

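Request:
servo_tool --pt "10 -0.06 0.003 0 0.001" --pt "10 -0.09 0.004 0.001 0.001" --pt "10 -0.09 0.004 0.001 0" --pt "10 -0.06 0.004 0 0" --pt "10 -0.016 0 0 0"

```text
t: 23.88
tcp_pos: [0.4861, -0.225, 0.1259]
tcp_rot: [180.0, 0.1, 78.8]
wrist_force: [-0.0, -0.7, -1.6]
width: 0.0339
```

Request:
servo_tool --pt "10 0 0 0 0" --pt "10 0 0 0 0" --pt "10 0 0 0 0" --pt "10 0 0 0 0" --pt "10 0 0 0 0"

```text
t: 24.3
tcp_pos: [0.487, -0.2215, 0.1259]
tcp_rot: [180.0, -0.0, 79.0]
wrist_force: [-0.0, -0.4, -1.2]
width: 0.034
```

```bash
python3 look.py l14; python3 - <<'E'
from h import *
plan(.487,-.222,.1257,79.0,1)
im=cv2.imread("pics/l14_scene.png");cv2.imwrite("pics/l14z.png",cv2.resize(im[200:400,120:420],None,fx=2.5,fy=2.5,interpolation=cv2.INTER_CUBIC))
for n in("scene","top"): cv2.imwrite(f"pics/full14_{n}.png",vision.grab_frame(n)["image"])
E
```

```text
[ 0.487  -0.2215  0.1259] [180.  -0.  79.] w 0.034 F [-0.  -0.4 -1.2]
scene crop 175 197
top crop 360 156
from [ 0.4869 -0.2218  0.1259] 79.0 d [ 0.0001 -0.0002 -0.0002] -0.0 rows ok
[-0.002, 0.001, 0.001, 0.0]
```

View pics/full14_scene.png

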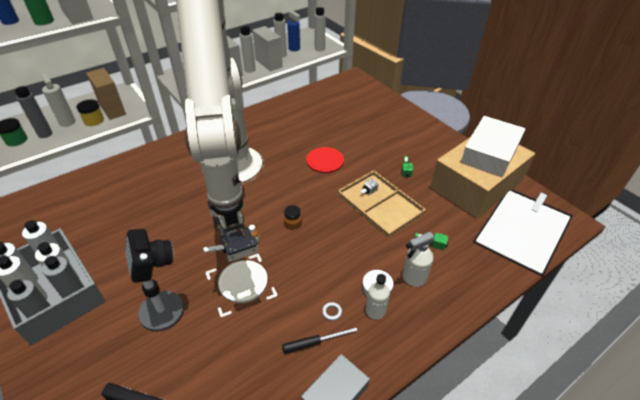

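View pics/l14_scene.png

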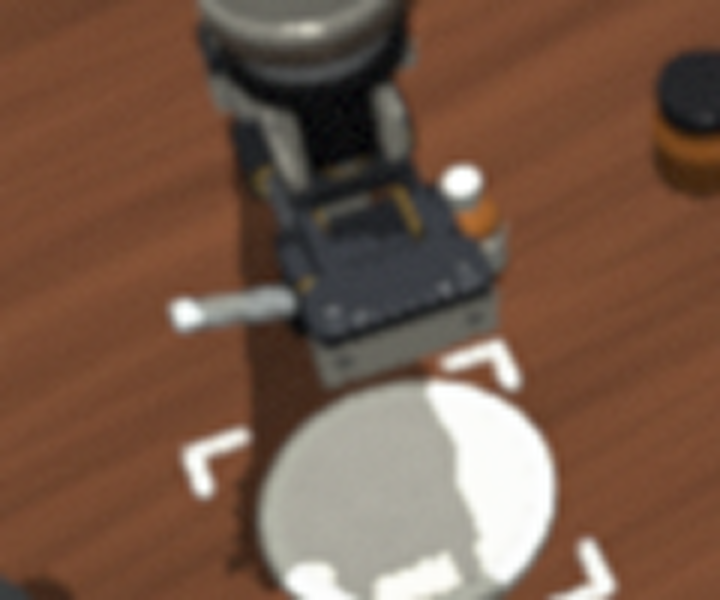

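View pics/full14_top.png

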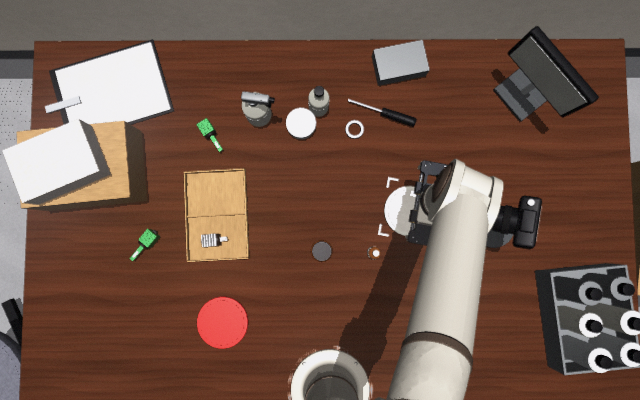

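View pics/l14z.png

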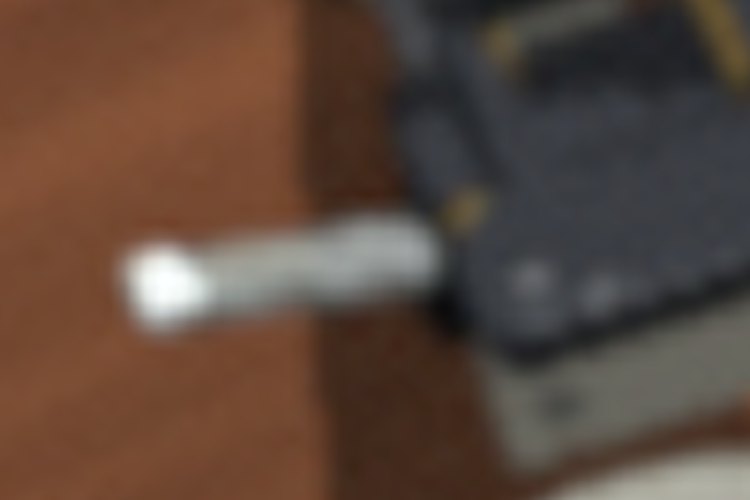

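```bash
python3 - <<'E'
from h import *
g=vision.grab_frame("scene")
for c in((.4855,-.2295),(.4878,-.2295)):
  L=np.array([-.19*np.cos(.349),-.982*np.cos(.349),np.sin(.349)]);C=np.array([*c,.170])
  print(c,"tip",proj(g,C+.077*L),"root",proj(g,C+.027*L))
E
python3 tilt.py 203.5 249.7 223.7 247.5
```

```text
(0.4855, -0.2295) tip [202.67205477 248.18202778] root [221.78764381 246.45225604]
(0.4878, -0.2295) tip [203.06431752 248.76258751] root [222.19281035 247.01755311]
[ 0.4718 -0.2996  0.1896] ahead of tcp 0.079 z rel grasp 0.0147
[ 0.4746 -0.3003  0.193 ] ahead of tcp 0.0791 z rel grasp 0.0181
[ 0.4775 -0.301   0.1964] ahead of tcp 0.0792 z rel grasp 0.0215
[ 0.4814 -0.2504  0.1727] ahead of tcp 0.0288 z rel grasp -0.0022
[ 0.4842 -0.2512  0.1762] ahead of tcp 0.0291 z rel grasp 0.0013
[ 0.487  -0.2521  0.1797] ahead of tcp 0.0294 z rel grasp 0.0048
```

```bash
python3 - <<'E'
from h import *
s=env.state();print(s["t"],s["tcp_pos"],s["width"],s["joint_velocities"])
g=vision.grab_frame("scene"); im=g["image"].astype(int)
m=((im.min(2)>120)&(im.max(2)-im.min(2)<40)).astype(np.uint8); n,l,st,c=cv2.connectedComponentsWithStats(m)
for i in range(1,n):
    if st[i,4]>900 and 200<c[i][0]<300 and 230<c[i][1]<330: print("plate",c[i],st[i],ray(g,*c[i],.012))
print(env.sign_off())
E
```

```text
24.6 [ 0.48682486 -0.22213552  0.12586726] 0.03409234959333814 [ 0.09101631 -0.04095417  0.06477614 -0.08013344  0.02290546  0.04924847
  0.05164743]
plate [242.81846932 280.49588868] [ 219  260   49   41 1581] [ 0.49201677 -0.22177379  0.012     ]
the job is handed in; nothing more can be done
None
```

I handed the job in at about 24.6 s with the long-bladed bulb held still at the camera's focus; the system gives no verdict.

**What I did**
- **Plate:** I slid it between the corner marks without lifting it. The first push passed over it, because the real fingertips sat about 38 mm higher than the reported tool height implied. I found the offset by touching the table and corrected every height after that.
- **Bulb:** I gripped it in the tray and lifted it clear. The tool can only point straight down, so I tilted the bulb in the grip by pressing the front of its body on the edge of the fixed tray. I then carried it to the focus point.

**Last checks**

| Check | Result | Limit |
|---|---|---|
| Plate centre from the centre of the marks | 7–9 mm in the two views; about 9 mm again just before hand-in | 20 mm |
| Blade tilt, from the picture | about 18–19° (target 20°) | within 10° |
| Heading, from the tool angle | lined up with the camera axis as measured from the marks | within 10° |
| Blade tip and root from their expected image positions | 1–2 pixels, roughly 4–6 mm | body centre within 20 mm |
| Finger opening on the 34 mm body | 34 mm, arm at rest | – |

- **Bystanders:** none had visibly moved in the last pictures. I did not measure them.
- **Disagreement:** the two camera views differ by about 3–4 mm in x.
- **Not independently checked:** at the final pose the arm hides the bulb from the top camera, so its position there rests on the scene camera and the tool pose. Roll was not measured separately. It relies on the vertical tool and the flat grip on the body's sides.

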